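Flip the circuit board in its swivel holder

ROBOT

A 6-joint arm with a two-finger parallel gripper is mounted at the origin on the work surface. World frame = base frame: x ahead of the robot, y to its left, z up, the work surface at z = 0. Lengths are in m, angles in rad, forces in N, time in s.
With the tool pointing down it reaches from about 0.275 to 0.85 m from the base axis. Payload 19 kg.
Tool frame: the origin (TCP) lies midway between the tips of the shut fingers; the grasp point (between the pads) lies 19 mm behind it; z points along the fingers, x is the direction in which the jaws open and shut, and the axes are right-handed (so a half turn about z gives the same grasp; the last joint's range is limited). The gripper opens to 85 mm and grips with 20 to 120 N. Pads are 22 mm wide; open, the fingers measure 114 mm over their backs; the gripper's body (76 mm by 85 mm) begins 54 mm behind the grasp point. The pads swing forward as they close: fully open they stand 13 mm farther back than shut.
Start: joints at [1.14, 0.15, 1.437, -0, 1.554, -0.134], TCP at [0.168, 0.55, 0.196] pointing down, gripper open.
Joint ranges: [-2.8, 2.8], [-0.68, 2.1], [0.12, 2.68], [-1.39, 4.53], [0.16, 2.79], [-2.81, 2.81]. Speed limits (rad/s): [1.89, 1.89, 2.22, 3.01, 3.01, 3.01].

INTERFACE

Orientations are given as a rotation vector (axis times angle).
In Python, from cell import get_state, read_camera, get_calibration, hand_in gives the robot as it stands.
- The arm moves only by the tool play_rows, never from a script. Its argument "targets" is a list of rows, each an object of numbers: "tx", "ty", "tz": the shift along the tool's x, y, z in cm; "rx", "ry", "rz": the turn, a rotation vector about the tool's x, y, z in rad; "grip": the closure, from 0 (fully open) to 1 (shut). A call has 1 to 8 rows; each row is the pose to reach, as a shift and turn from the pose commanded when the call began, along the tool's axes at that moment; what a row does not reach only later rows make up. A row lasts 1/12 s, in which the tool goes at most 41.7 mm and 7.16 degrees, less where a joint would pass 70% of its speed; a pose out of reach is approached as far as the arm can. A call with a gripper value outside its range is refused whole. The fingers move at their own pace and stop on an object; "newtons" is the grip in N (left out, the last holds). Time passes only in rows, so rows that repeat a pose let the fingers close. It gives the time, the measured TCP pose, the force and the opening at its end, in the units of the state.
- get_state(): the state, without advancing time (a new reading comes with each control period).
- read_camera(name): name is "scene" or "top" or "wrist"; returns the picture (480x640x3 uint8, red, green, blue); there is no depth.
- get_calibration(name): a dict with "camera_matrix" (3x3 intrinsics, pixels), "extrinsics" (4x4, takes a point from world to camera coordinates); the wrist camera has in their place "mount" (4x4, takes a point from camera to tool coordinates, whose origin is the TCP and whose axes are the tool frame's). Camera axes: x right, y up, looking along -z (the intrinsics and any distortion apply to the point x, -y, -z); pixel columns grow to the right and rows downward; lengths in m; the calibration is good to about 2 mm. A picture is of the moment at which its call begins: read the wrist's pose just before it. get_calibration takes no time and is no camera call.
- hand_in(): hands the job in, once; it reports no verdict.
The state is a dict: "clock": time; "qpos": joint angles; "joint_velocities": joint speeds; "joint_torque": joint torques, N m; "ee_pos": TCP position; "orientation": TCP orientation; "force": force on the tool from outside, world axes, zero at the start; "wrist_torque": the same for the moment, N m; "width": opening from 0.0 (shut) to 1.0 (fully open).
Only numpy, scipy, OpenCV 4.12 (cv2) and the standard library are available. Lean on these libraries where they do the work, as an engineer would, in place of code of your own. Each camera call takes 0.05 s, during which the arm holds its last target.

TASK

The circuit board clamped in the swivel holder has been populated; turn it right over for work on the other side, leaving it level with its bare solder side up and its components underneath. Do it by gently pushing its bare long edges round with the fingertips: pinch and lift nothing, and keep off the components. The holder only stands on the mat, so do not shove it out of place, and leave the bottle, spool, jar and brush as they are.

Things in the scene. Friction and masses are not known exactly. Their poses are not given: they have to be found in the camera images.
- holder: free-standing swivel board holder, 4.5 kg on rubber feet: black base plate 150 x 300 x 16 mm, aluminium rail on it (top 42 mm above the mat), two aluminium posts 28 x 16 mm at y = +-128 mm, 180 mm tall, bearing housings at their tops, black knobs outside them out to y = +-157 mm. Origin: centre of its underside, on the mat; x across it, y along the pivot axis from post to post, z up. The pivot axis is level, 160 mm above the origin.
- carrier (a joint): turning angle of the board about the pivot, rad: 0 = level, component side up; positive = edge_b goes down and edge_a up (right-handed about the holder's y axis); pi or -pi = level, solder side up. It turns freely either way past any angle from -6.2 to 6.2 (no stop or detent at level). The pivot is set stiff (0.16 N m): the board stays where it is left and needs about 2 to 3 N at a long edge to turn.
- board_center (a point): centre of the green board, on the pivot axis midway between the posts. The board is 150 mm (its x, across the pivot) by 180 mm (its y, along the pivot), 2 mm thick; its z axis points out of the component side. Black clamping rails with round holes, 150 x 26 x 12 mm, hold its two short ends at y = -112 to -86 and 86 to 112 mm and turn with it. The board swings clear of the base: 85 mm left below it when it stands on edge.
- edge_a (a point): middle of one long edge of the board, at x = -75 mm of the board frame (nearer the robot at the start). The 22 mm next to the long edge is a bare margin on both faces.
- edge_b (a point): middle of the other long edge of the board, at x = +75 mm of the board frame (farther from the robot at the start); same bare margin.
- components: the parts soldered on the component side (black chips, white connectors, silver capacitors up to 8 mm tall), within x = +-45 mm of the board's centre, over its length. Origin and axes as board_center. The solder side has only flat silver dots. Not to be touched.
- flux_bottle: white plastic bottle with a red cap, 38 mm across, 95 mm tall; origin at the centre of its underside. Bystander.
- solder_spool: blue spool of solder standing on its flange, 60 mm across, 44 mm tall; origin at the centre of its underside. Bystander.
- paste_jar: green jar with a black lid, 52 mm across, 48 mm tall; origin at the centre of its underside. Bystander.
- esd_brush: black-handled flat brush lying on the mat before the holder, length along its x axis, 200 mm, under 50 mm wide and 25 mm high; origin on its underside, half-way along. Bystander.

How it is judged:
At the end, for the whole second after the job is handed in: The board is at rest upside down: solder side up, level to within 0.12 rad (7 degrees). The holder stands flat on the mat within 20 mm of its starting place; bottle, spool and jar stand upright within 20 mm and the brush lies within 30 mm of where they were (angle between board_center's own z axis and vertical above 3.02159 rad and velocity of joint carrier between -0.05 and 0.05 rad/s and distance of each of holder, flux_bottle, solder_spool, paste_jar from where it was at the start of the episode below 0.02 m and angle between holder's own z axis and vertical below 0.03 rad and linear speed of holder below 0.01 m/s and distance of esd_brush from where it was at the start of the episode below 0.03 m and angle between each of flux_bottle, solder_spool, paste_jar's own z axis and vertical below 0.1 rad); the robot touches nothing.
It fails at once if the holder is lifted off the mat (more than 8 mm), tipped (more than 0.12 rad) or shoved more than 25 mm (height (world z) of holder above 0.008 m or angle between holder's own z axis and vertical above 0.12 rad or distance of holder from where it was at the start of the episode above 0.025 m).
It fails at once if the board, its clamping rails or knobs are pinched or pressed hard: over 25 N while the board hardly turns (under 0.3 rad/s) (contact force between the fingers and carrier above 25 N and velocity of joint carrier between -0.3 and 0.3 rad/s).
It fails at once if the board, its clamping rails or knobs are struck with more than 80 N (contact force between the fingers and carrier above 80 N).
It fails at once if the components are touched (more than 0.5 N) (contact force between the arm and components above 0.5 N).
It fails at once if the bottle, spool, jar or brush is lifted, knocked over or moved more than 30 mm (distance of any of flux_bottle, solder_spool, paste_jar, esd_brush from where it was at the start of the episode above 0.03 m or height (world z) of any of flux_bottle, solder_spool, paste_jar, esd_brush above 0.015 m).
It also fails if it takes over 58 s, if anything falls off the work surface, if the arm or the gripper's body presses on something with over 40 N, if the wrist force passes 120 N, or if a joint passes its speed limit or range.

## Working session

There is one attempt and no reset: what is moved stays moved. The work goes in short steps, Python scripts to look and compute and a tool call to move; the robot and the scene stay as the last step left them, time stands still between calls to the robot, and variables do not carry over. Pictures are saved under pics/ and viewed, and the job is handed in when it is done.

Besides the shell and the picture viewer there is one more tool, called after "Call:" as name([rows], argument=value, ...), one row to a line, values as JSON. play_rows: Moves the arm, as the interface text tells. Its arguments: {"type":"object","properties":{"targets":{"type":"array"},"newtons":{"type":"number"}},"required":["targets"]}

```bash
mkdir -p pics; ls
python3 - <<'E'
from cell import *
import cv2
print(get_state())
for n in("scene","top","wrist"):
    cv2.imwrite(f"pics/{n}0.png",read_camera(n)[:,:,::-1]); c=get_calibration(n); print(n,c)
E
```

```text
pics
{'clock': 0.0, 'qpos': array([ 1.13995642e+00,  1.50981761e-01,  1.43798830e+00,  1.53738115e-05,
        1.55380288e+00, -1.33978597e-01]), 'joint_velocities': array([ 0.00236036, -0.00027809,  0.00077653,  0.00021417,  0.00037986,
       -0.00036476]), 'joint_torque': array([ 9.24900123e-04, -7.13062692e+01, -5.70869064e+01, -1.32038399e-04,
        8.81343585e-03,  3.23992617e-05]), 'ee_pos': array([0.16808627, 0.54959893, 0.19579917]), 'orientation': array([ 2.52508929e+00,  1.86816377e+00, -1.63572630e-03]), 'force': array([-0.74176092, -0.14206399,  0.3190322 ]), 'wrist_torque': array([-0.00962426, -0.0312744 , -0.04676698]), 'width': 0.9984395094678341}
scene {'camera_matrix': array([[500.19071037,   0.        , 317.46840908],
       [  0.        , 500.19071037, 237.30355803],
       [  0.        ,   0.        ,   1.        ]]), 'extrinsics': array([[ 0.33508646,  0.94216364,  0.00668865, -0.26767335],
       [-0.59979213,  0.20783433,  0.77269288,  0.23560036],
       [ 0.72661301, -0.26293072,  0.63474481, -1.64436754],
       [ 0.        ,  0.        ,  0.        ,  1.
[... 279 characters left out ...]
94998,  0.00856911,  0.10000555, -0.5484936 ],
       [-0.10008294,  0.00913602,  0.99493715, -1.23234936],
       [ 0.        ,  0.        ,  0.        ,  1.        ]])}
wrist {'camera_matrix': array([[404.85149366,   0.        , 324.49620396],
       [  0.        , 404.85149366, 239.385832  ],
       [  0.        ,   0.        ,   1.        ]]), 'mount': array([[ 9.99999670e-01,  7.70828740e-04, -2.57934343e-04,
         2.85673035e-04],
       [ 6.62485137e-04, -9.56768752e-01, -2.90848956e-01,
        -7.47960808e-02],
       [-4.70978254e-04,  2.90848689e-01, -9.56768947e-01,
        -1.76794801e-01],
       [ 0.00000000e+00,  0.00000000e+00,  0.00000000e+00,
         1.00000000e+00]])}
```

View pics/scene0.png

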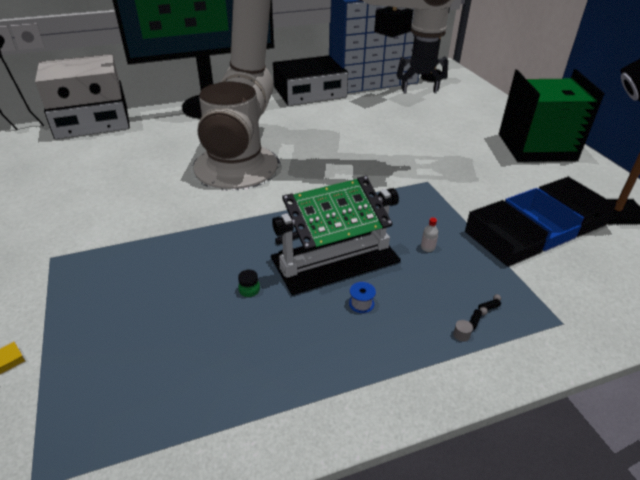

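View pics/top0.png

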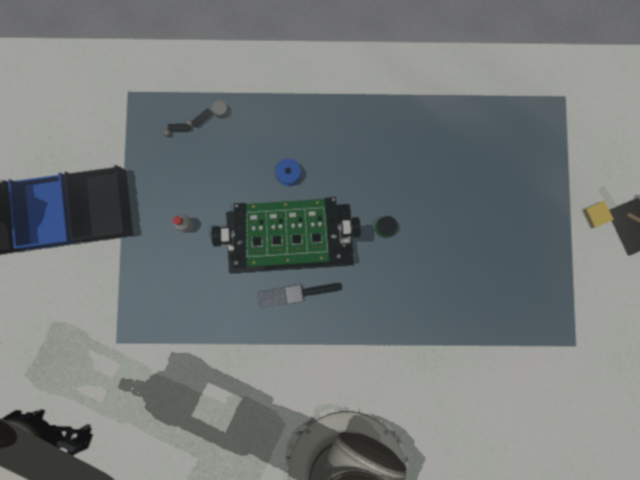

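```bash
cat > h.py <<'E'
import numpy as np, cv2
from cell import *
def ray(n,u,v):
    c=get_calibration(n);K=c["camera_matrix"];E=c["extrinsics"]
    d=np.array([(u-K[0,2])/K[0,0],-(v-K[1,2])/K[1,1],-1.]);R=E[:3,:3]
    d=R.T@d; return -R.T@E[:3,3], d/np.linalg.norm(d)
def onz(n,u,v,z):
    o,d=ray(n,u,v); return o+d*(z-o[2])/d[2]
def tri(a,b):
    (o1,d1),(o2,d2)=ray("top",*a),ray("scene",*b)
    A=np.stack([d1,-d2],1);t=np.linalg.lstsq(A,o2-o1,rcond=None)[0]
    p,q=o1+d1*t[0],o2+d2*t[1];return (p+q)/2,np.linalg.norm(p-q)
def proj(n,P):
    c=get_calibration(n);K=c["camera_matrix"];E=c["extrinsics"]
    p=E[:3,:3]@np.array(P)+E[:3,3];return np.array([K[0,0]*p[0]/-p[2]+K[0,2],-K[1,1]*p[1]/-p[2]+K[1,2]])
E
python3 - <<'E'
from h import *
t=cv2.imread("pics/top0.png");s=cv2.imread("pics/scene0.png")
cv2.imwrite("pics/tz.png",cv2.resize(t[150:320,160:420],None,fx=3,fy=3,interpolation=cv2.INTER_CUBIC))
cv2.imwrite("pics/sz.png",cv2.resize(s[160:320,220:460],None,fx=3.3,fy=3.3,interpolation=cv2.INTER_CUBIC))
for n,im in(("top",t),("scene",s)):
    h=cv2.cvtColor(im,cv2.COLOR_BGR2HSV)
    m=cv2.inRange(h,(45,90,40),(80,255,255)); m=cv2.morphologyEx(m,cv2.MORPH_CLOSE,np.ones((7,7)))
    for c in cv2.findContours(m,0,2)[0]:
        if cv2.contourArea(c)>1500: print(n,cv2.boundingRect(c),cv2.minAreaRect(c),cv2.approxPolyDP(c,8,True).reshape(-1,2).tolist())
E
```

```text
top (246, 199, 83, 68) ((285.27880859375, 232.68142700195312), (62.86045837402344, 82.68311309814453), 86.18592071533203) [[324, 200], [247, 204], [246, 265], [328, 261]]
scene (293, 179, 90, 68) ((337.733642578125, 211.3345489501953), (56.5067253112793, 77.88452911376953), 74.35775756835938) [[357, 179], [293, 195], [316, 246], [382, 227]]
scene (526, 78, 69, 73) ((560.1282958984375, 114.16349792480469), (67.29972076416016, 72.62216186523438), 0.8814040422439575) [[594, 99], [570, 78], [528, 79], [539, 108], [526, 149], [574, 149], [580, 112]]
scene (135, 0, 93, 38) ((181.0, 18.5), (37.0, 92.0), 90.0) [[135, 0], [143, 37], [227, 29], [224, 0], [206, 0], [205, 11], [193, 10], [197, 0]]
```

View pics/tz.png

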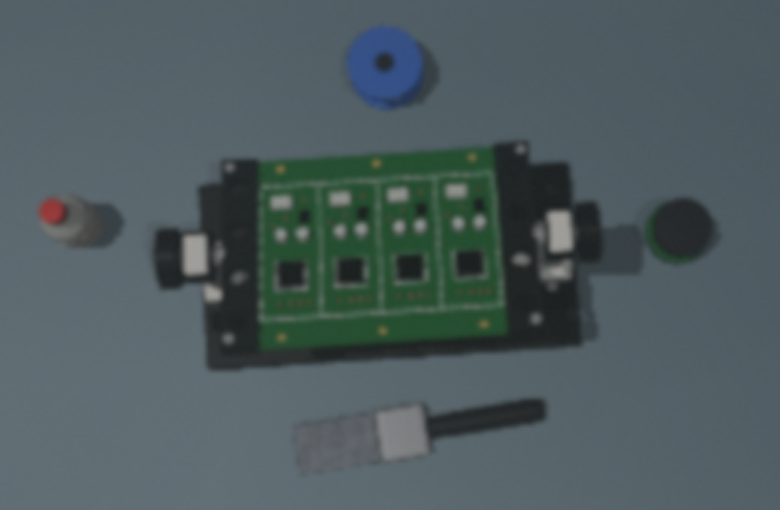

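View pics/sz.png

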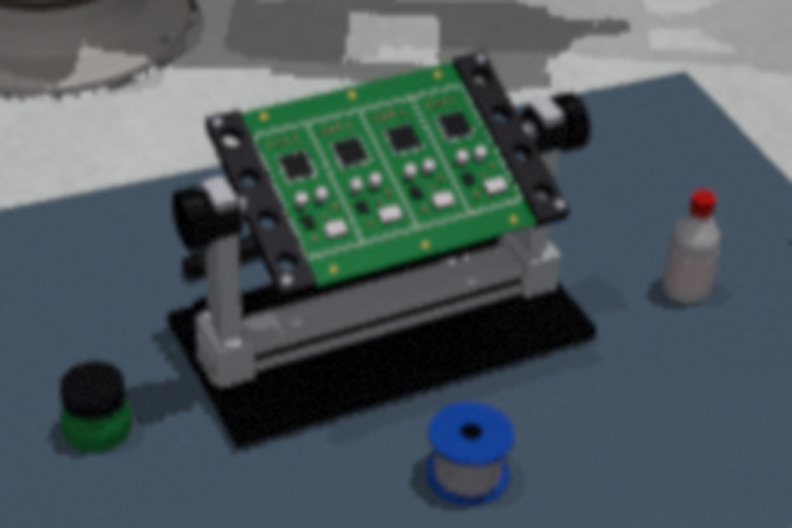

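Run:
```python
from h import *
T=lambda u,v:(u/3+160-.33,v/3+150-.33)
S=lambda u,v:(u/3.3+220-.35,v/3.3+160-.35)
P=[tri(T(258,161),S(537,218)),tri(T(495,149),S(318,287)),tri(T(262,349),S(457,66)),tri(T(507,335),S(242,112))]
for n,p in zip(["far+y","far-y","near+y","near-y"],P):print(n,p)
q=[p[0] for p in P]
c=sum(q)/4;print("c",c)
fx=(q[0]+q[1]-q[2]-q[3])/2;fy=(q[0]+q[2]-q[1]-q[3])/2
print(fx,np.linalg.norm(fx),fy,np.linalg.norm(fy),np.degrees(np.arctan2(-fy[0],fy[1])),"tilt",np.arctan2(-fx[2],np.hypot(*fx[:2])))
print("base corners (z=.016)",*[onz("top",*T(*a),.016) for a in((210,368),(580,344))])
for n,a,z in(("spool",(384,62),.044),("bottle",(53,211),.095),("jar",(682,228),.048),("brushL",(320,442),.01),("brushR",(545,410),.01),("knobs L",(153,258),.16),("knobR",(600,232),.16)):print(n,onz("top",*T(*a),z))
```

```text
far+y (array([0.6036644 , 0.23045174, 0.13700749]), np.float64(0.0007947170983021156))
far-y (array([0.61575042, 0.05873925, 0.12993395]), np.float64(0.003695293977651111))
near+y (array([0.46580022, 0.221454  , 0.1828702 ]), np.float64(0.0063848659107129105))
near-y (array([0.47595837, 0.05013713, 0.18604887]), np.float64(0.0025470818199716623))
c [0.54029335 0.14019553 0.15896513]
[ 0.13882812  0.00879993 -0.05098881] 0.1481571600810233 [-0.01112209  0.17151468  0.00194743] 0.17188594636897558 3.710223203416196 tilt 0.3513371187421775
base corners (z=.016) [0.45573652 0.28061809 0.016     ] [ 0.47720894 -0.01422805  0.016     ]
spool [0.69876069 0.14402294 0.044     ]
bottle [0.57068814 0.38902109 0.095     ]
jar [ 0.56751171 -0.09192784  0.048     ]
brushL [0.39774751 0.19260114 0.01      ]
brushR [0.42449764 0.01327626 0.01      ]
knobs L [0.52952038 0.30003437 0.16      ]
knobR [ 0.55089043 -0.01775589  0.16      ]
```

```bash
cat >> h.py <<'E'
from scipy.spatial.transform import Rotation as Ro
C0=np.array([.540,.140,.16]); YAW=np.radians(3.9)
HX=np.array([np.cos(YAW),np.sin(YAW),0]);HY=np.array([-np.sin(YAW),np.cos(YAW),0]);HZ=np.array([0,0,1.])
def pose(x,z,t,y=0.):
    """holder-frame offsets from board centre (x,z), tilt t>0: fingers point back to robot"""
    zt=-np.sin(t)*HX-np.cos(t)*HZ; yt=np.cos(t)*HX-np.sin(t)*HZ
    return C0+x*HX+y*HY+z*HZ, np.stack([np.cross(yt,zt),yt,zt],1)
def p1(th,r=.064,lift=0.,t=None):   # push edge_b down, near corner of tip in contact
    t=.2+.45*(th-.35) if t is None else t
    c=r*np.array([np.cos(th),-np.sin(th)])+(.001+lift)*np.array([np.sin(th),np.cos(th)])+.011*np.array([np.cos(t),-np.sin(t)])
    return pose(*c,t)
def p2(th,r=.064,lift=0.):   # push edge_a over, far corner of tip in contact on solder side
    s=.2-.3*(th-1.05)/2.1
    c=r*np.array([-np.cos(th),np.sin(th)])+(.001+lift)*np.array([-np.sin(th),-np.cos(th)])-.011*np.array([np.cos(s),np.sin(s)])
    return pose(*c,-s)
def rows(ps):
    st=get_state();p=st["ee_pos"];R=Ro.from_rotvec(st["orientation"]).as_matrix()
    print("t",round(st["clock"],2),"F",st["force"].round(1),"pos",p.round(3),"q",st["qpos"].round(2))
    for P,M in ps:
        d=R.T@(P-p)*100; w=Ro.from_matrix(R.T@M).as_rotvec()
        print(dict(zip(["tx","ty","tz","rx","ry","rz"],[*d.round(1).tolist(),*w.round(2).tolist()])),"dist",round(np.linalg.norm(d),1),"deg",round(np.degrees(np.linalg.norm(w)),1))
E
python3 - <<'E'
from h import *
st=get_state();R=Ro.from_rotvec(st["orientation"]).as_matrix();print(R.round(2).tolist())
up=(st["ee_pos"]+[0,0,.12],R)
a=pose(.08,.16,.2); b=p1(.35,lift=.05);c=p1(.35,lift=.015)
rows([up,a,b,c])
E
```

```text
[[0.29, 0.96, -0.0], [0.96, -0.29, -0.0], [-0.0, -0.0, -1.0]]
t 0.15 F [-0.2  0.6  0. ] pos [0.168 0.55  0.196] q [ 1.14  0.15  1.44  0.    1.55 -0.13]
{'tx': -0.0, 'ty': -0.0, 'tz': -12.0, 'rx': 0.0, 'ry': 0.0, 'rz': 0.0} dist 12.0 deg 0.0
{'tx': -25.5, 'ty': 55.0, 'tz': -12.4, 'rx': 0.2, 'ry': -0.04, 'rz': -0.36} dist 61.9 deg 23.8
{'tx': -25.1, 'ty': 55.8, 'tz': 1.2, 'rx': 0.2, 'ry': -0.04, 'rz': -0.36} dist 61.2 deg 23.8
{'tx': -25.6, 'ty': 54.7, 'tz': 4.5, 'rx': 0.2, 'ry': -0.04, 'rz': -0.36} dist 60.5 deg 23.8
```

Call:
play_rows([
  {"tz": -4,"grip": 1},
  {"tz": -8,"grip": 1},
  {"tz": -12,"grip": 1},
  {"tx": -1,"ty": 3,"tz": -13,"grip": 1},
  {"tx": -3,"ty": 6,"tz": -13,"rz": -0.1,"grip": 1},
  {"tx": -5,"ty": 10,"tz": -13,"rz": -0.2,"grip": 1},
  {"tx": -7,"ty": 14,"tz": -13,"rz": -0.3,"grip": 1},
  {"tx": -8.5,"ty": 18,"tz": -13,"rz": -0.36,"grip": 1},
], newtons=30)

```text
validation failed for argument at $.ta...
```

Run:
```python
from h import *
print(get_state()["width"])
rows([pose(.08,.16,.2),p1(.35,lift=.05),p1(.35,lift=.015)])
```

```text
1.0027899256401758
t 0.15 F [-0.2  0.6  0. ] pos [0.168 0.55  0.196] q [ 1.14  0.15  1.44  0.    1.55 -0.13]
{'tx': -25.5, 'ty': 55.0, 'tz': -12.4, 'rx': 0.2, 'ry': -0.04, 'rz': -0.36} dist 61.9 deg 23.8
{'tx': -25.1, 'ty': 55.8, 'tz': 1.2, 'rx': 0.2, 'ry': -0.04, 'rz': -0.36} dist 61.2 deg 23.8
{'tx': -25.6, 'ty': 54.7, 'tz': 4.5, 'rx': 0.2, 'ry': -0.04, 'rz': -0.36} dist 60.5 deg 23.8
```

Call:
play_rows([
  {"tx": 0,"ty": 0,"tz": -4,"rx": 0,"ry": 0,"rz": 0,"grip": 1},
  {"tx": 0,"ty": 0,"tz": -8,"rx": 0,"ry": 0,"rz": 0,"grip": 1},
  {"tx": 0,"ty": 0,"tz": -12,"rx": 0,"ry": 0,"rz": 0,"grip": 1},
  {"tx": -1,"ty": 3,"tz": -13,"rx": 0,"ry": 0,"rz": 0,"grip": 1},
  {"tx": -3,"ty": 6,"tz": -13,"rx": 0,"ry": 0,"rz": -0.1,"grip": 1},
  {"tx": -5,"ty": 10,"tz": -13,"rx": 0,"ry": 0,"rz": -0.2,"grip": 1},
  {"tx": -7,"ty": 14,"tz": -13,"rx": 0,"ry": 0,"rz": -0.3,"grip": 1},
  {"tx": -8.5,"ty": 18,"tz": -13,"rx": 0,"ry": 0,"rz": -0.36,"grip": 1},
], newtons=30)

```text
clock: 0.82
ee_pos: [0.3095, 0.4195, 0.3265]
orientation: [-2.143, -2.298, -0.0]
force: [0.3, 0.7, -0.1]
width: -0.0
```

Run:
```python
from h import *
print(get_state()["width"])
rows([pose(.08,.16,.2),p1(.35,lift=.05),p1(.35,lift=.015)])
```

```text
-0.000446260189827652
t 0.82 F [ 0.3  0.7 -0.1] pos [0.309 0.419 0.327] q [ 0.79  0.03  1.31  0.    1.8  -0.85]
{'tx': -29.5, 'ty': 29.0, 'tz': 0.7, 'rx': 0.2, 'ry': 0.0, 'rz': 0.0} dist 41.4 deg 11.5
{'tx': -29.5, 'ty': 29.9, 'tz': 14.3, 'rx': 0.2, 'ry': 0.0, 'rz': 0.0} dist 44.4 deg 11.5
{'tx': -29.5, 'ty': 28.7, 'tz': 17.6, 'rx': 0.2, 'ry': 0.0, 'rz': 0.0} dist 44.7 deg 11.5
```

Call:
play_rows([
  {"tx": -3,"ty": 3,"tz": 0,"rx": 0,"ry": 0,"rz": 0,"grip": 1},
  {"tx": -6,"ty": 6,"tz": 0,"rx": 0,"ry": 0,"rz": 0,"grip": 1},
  {"tx": -9,"ty": 9,"tz": 0,"rx": 0,"ry": 0,"rz": 0,"grip": 1},
  {"tx": -12,"ty": 12,"tz": 0,"rx": 0,"ry": 0,"rz": 0,"grip": 1},
  {"tx": -15,"ty": 15,"tz": 0,"rx": 0.05,"ry": 0,"rz": 0,"grip": 1},
  {"tx": -18,"ty": 18,"tz": 0,"rx": 0.1,"ry": 0,"rz": 0,"grip": 1},
  {"tx": -20.5,"ty": 20.5,"tz": 0,"rx": 0.15,"ry": 0,"rz": 0,"grip": 1},
  {"tx": -23,"ty": 23,"tz": 0,"rx": 0.2,"ry": 0,"rz": 0,"grip": 1},
])

```text
clock: 1.48
ee_pos: [0.5545, 0.2038, 0.3262]
orientation: [-2.051, -2.182, 0.221]
force: [0.7, -0.4, 1.2]
width: 0.0
```

Run:
```python
from h import *
rows([pose(.08,.16,.2),p1(.35,lift=.05),p1(.35,lift=.015)])
```

```text
t 1.48 F [ 0.7 -0.4  1.2] pos [0.554 0.204 0.326] q [ 0.2   0.33  0.97  0.03  2.04 -1.42]
{'tx': -6.2, 'ty': 6.2, 'tz': -0.6, 'rx': -0.0, 'ry': -0.0, 'rz': -0.01} dist 8.8 deg 0.4
{'tx': -6.2, 'ty': 9.7, 'tz': 12.5, 'rx': -0.0, 'ry': -0.0, 'rz': -0.01} dist 17.0 deg 0.4
{'tx': -6.2, 'ty': 9.2, 'tz': 16.0, 'rx': -0.0, 'ry': -0.0, 'rz': -0.01} dist 19.5 deg 0.4
```

Call:
play_rows([
  {"tx": -2,"ty": 2.5,"tz": 0,"rx": 0,"ry": 0,"rz": 0,"grip": 1},
  {"tx": -4,"ty": 5,"tz": 0,"rx": 0,"ry": 0,"rz": 0,"grip": 1},
  {"tx": -6.2,"ty": 8,"tz": 1,"rx": 0,"ry": 0,"rz": 0,"grip": 1},
  {"tx": -6.2,"ty": 9.2,"tz": 4,"rx": 0,"ry": 0,"rz": 0,"grip": 1},
  {"tx": -6.2,"ty": 9.5,"tz": 7.5,"rx": 0,"ry": 0,"rz": 0,"grip": 1},
  {"tx": -6.2,"ty": 9.7,"tz": 11,"rx": 0,"ry": 0,"rz": 0,"grip": 1},
  {"tx": -6.2,"ty": 9.5,"tz": 14,"rx": 0,"ry": 0,"rz": 0,"grip": 1},
  {"tx": -6.2,"ty": 9.2,"tz": 16,"rx": 0,"ry": 0,"rz": 0,"grip": 1},
])

```text
clock: 2.15
ee_pos: [0.6137, 0.1476, 0.1474]
orientation: [-2.049, -2.183, 0.224]
force: [-0.5, 0.1, 0.4]
width: -0.0
```

Run:
```python
from h import *
rows([p1(.35,lift=.005)]+[p1(t) for t in np.arange(.35,.66,.05)])
for n in("scene","top","wrist"):
    cv2.imwrite(f"pics/{n}1.png",read_camera(n)[:,:,::-1])
s=cv2.imread("pics/scene1.png");w=cv2.imread("pics/wrist1.png")
cv2.imwrite("pics/m1.png",np.hstack([cv2.resize(s[100:300,220:440],(440,400)),w[80:480,140:500]]))
```

```text
t 2.15 F [-0.5  0.1  0.4] pos [0.614 0.148 0.147] q [ 0.11  0.44  1.18  0.01  1.72 -1.52]
{'tx': -0.3, 'ty': 0.0, 'tz': 0.6, 'rx': -0.0, 'ry': -0.0, 'rz': -0.01} dist 0.7 deg 0.4
{'tx': -0.3, 'ty': -0.1, 'tz': 1.1, 'rx': -0.0, 'ry': -0.0, 'rz': -0.01} dist 1.1 deg 0.4
{'tx': -0.3, 'ty': -0.1, 'tz': 1.4, 'rx': 0.02, 'ry': -0.0, 'rz': -0.0} dist 1.5 deg 1.1
{'tx': -0.3, 'ty': -0.2, 'tz': 1.8, 'rx': 0.04, 'ry': -0.0, 'rz': -0.0} dist 1.8 deg 2.4
{'tx': -0.3, 'ty': -0.3, 'tz': 2.1, 'rx': 0.06, 'ry': -0.0, 'rz': -0.0} dist 2.1 deg 3.6
{'tx': -0.3, 'ty': -0.4, 'tz': 2.4, 'rx': 0.09, 'ry': -0.0, 'rz': -0.0} dist 2.5 deg 4.9
{'tx': -0.3, 'ty': -0.5, 'tz': 2.8, 'rx': 0.11, 'ry': -0.0, 'rz': -0.0} dist 2.8 deg 6.2
{'tx': -0.3, 'ty': -0.6, 'tz': 3.1, 'rx': 0.13, 'ry': -0.0, 'rz': -0.0} dist 3.2 deg 7.5
```

View pics/m1.png

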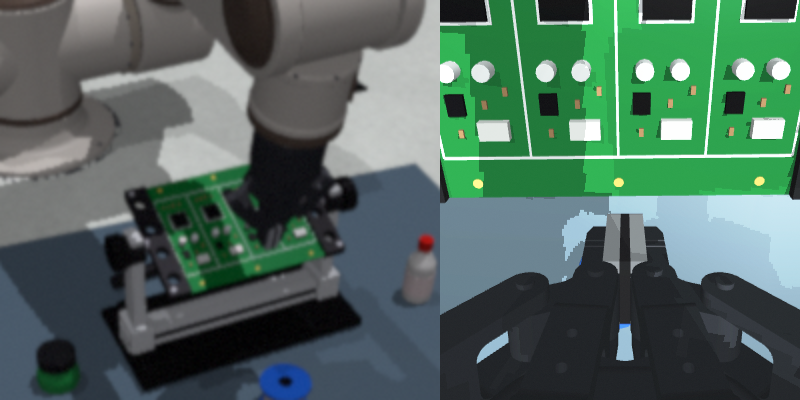

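Run:
```python
from h import *
st=get_state();p=st["ee_pos"];R=Ro.from_rotvec(st["orientation"]).as_matrix()
c=get_calibration("wrist");K=c["camera_matrix"];M=c["mount"]
def wr(u,v):
    d=np.array([(u-K[0,2])/K[0,0],-(v-K[1,2])/K[1,1],-1]);return R@M[:3,:3]@d, p+R@M[:3,3]
w=cv2.imread("pics/wrist1.png");print([tuple(w[v,320]) for v in range(230,300,6)])
for th in(.30,.35,.40):
    n=np.sin(th)*HX+np.cos(th)*HZ; u=np.cos(th)*HX-np.sin(th)*HZ
    for nm,v in(("edge",275),("silk",238)):
        d,o=wr(320,v); q=o+d*((C0+.001*n-o)@n)/(d@n); print(th,nm,(q-C0)@u)
    # tip points
    for y in(-.011,0): 
        t=p+R@np.array([0,y,0])-C0; print(" tip",y,"r",t@u,"h",t@n)
m=np.linalg.inv(M)
for y in(-.011,0,.011):
    a=m@[0,y,0,1]; print(y,K[0,2]+K[0,0]*a[0]/-a[2],K[1,2]-K[1,1]*a[1]/-a[2])
```

```text
[(np.uint8(78), np.uint8(163), np.uint8(45)), (np.uint8(254), np.uint8(254), np.uint8(253)), (np.uint8(78), np.uint8(164), np.uint8(46)), (np.uint8(77), np.uint8(163), np.uint8(46)), (np.uint8(77), np.uint8(163), np.uint8(44)), (np.uint8(136), np.uint8(246), np.uint8(254)), (np.uint8(132), np.uint8(242), np.uint8(252)), (np.uint8(78), np.uint8(163), np.uint8(46)), (np.uint8(230), np.uint8(216), np.uint8(179)), (np.uint8(228), np.uint8(213), np.uint8(176)), (np.uint8(228), np.uint8(212), np.uint8(174)), (np.uint8(123), np.uint8(121), np.uint8(115))]
0.3 edge 0.07728139417813687
0.3 silk 0.05720876867343282
 tip -0.011 r 0.06340256014703317 h 0.012197415082272064
 tip 0 r 0.07435001128844422 h 0.013270069217578112
0.35 edge 0.07940043002769308
0.35 silk 0.05843090094330472
 tip -0.011 r 0.06271370678349529 h 0.01535097877534765
 tip 0 r 0.0735938660990434 h 0.016969436885977365
0.4 edge 0.08185390208243436
0.4 silk 0.05986287915434241
 tip -0.011 r 0.06186810181366579 h 0.018466173016120066
 tip 0 r 0.07265377457133952 h 0.020626389799673565
-0.011 323.2771987798049 259.53109907697916
0 323.31094989703456 281.5313257207869
0.011 323.34358684238 302.80529391791026
```

Run:
```python
from h import *
w=cv2.imread("pics/wrist1.png")
cv2.imwrite("pics/w1z.png",cv2.resize(w[240:420,220:430],None,fx=3.3,fy=3.3,interpolation=cv2.INTER_CUBIC))
s=cv2.imread("pics/scene1.png")
cv2.imwrite("pics/s1z.png",cv2.resize(s[150:260,290:420],None,fx=5,fy=5,interpolation=cv2.INTER_CUBIC))
c=get_calibration("wrist");K=c["camera_matrix"];m=np.linalg.inv(c["mount"])
for y in(-.011,-.005,0,.005,.011):
  for z in(0,-.02,-.04,-.07):
    a=m@[0,y,z,1]; print(y,z,(K[1,2]-K[1,1]*a[1]/-a[2]).round(0),"px/mm",(K[0,0]/-a[2]/1000).round(2))
```

```text
-0.011 0 260.0 px/mm 2.16
-0.011 -0.02 276.0 px/mm 2.4
-0.011 -0.04 296.0 px/mm 2.71
-0.011 -0.07 339.0 px/mm 3.36
-0.005 0 272.0 px/mm 2.14
-0.005 -0.02 289.0 px/mm 2.38
-0.005 -0.04 311.0 px/mm 2.68
-0.005 -0.07 357.0 px/mm 3.31
0 0 282.0 px/mm 2.12
0 -0.02 300.0 px/mm 2.36
0 -0.04 323.0 px/mm 2.66
0 -0.07 371.0 px/mm 3.27
0.005 0 291.0 px/mm 2.11
0.005 -0.02 311.0 px/mm 2.34
0.005 -0.04 335.0 px/mm 2.63
0.005 -0.07 385.0 px/mm 3.23
0.011 0 303.0 px/mm 2.09
0.011 -0.02 323.0 px/mm 2.32
0.011 -0.04 349.0 px/mm 2.6
0.011 -0.07 401.0 px/mm 3.19
```

View pics/w1z.png

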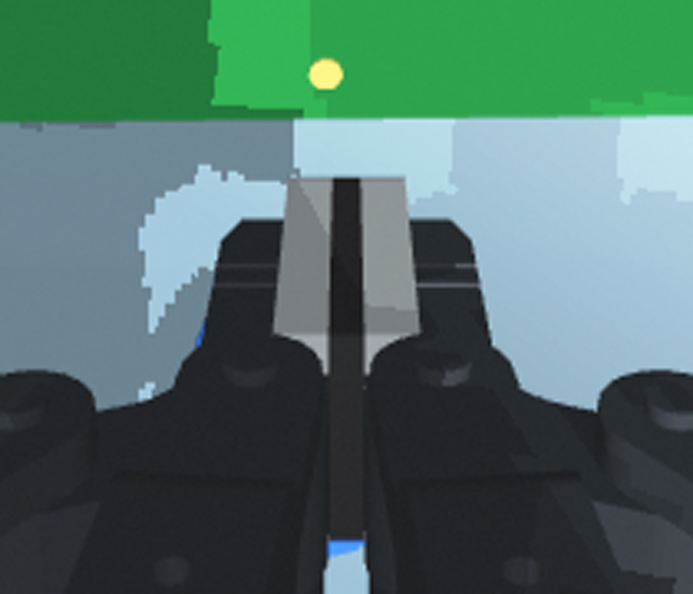

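View pics/s1z.png

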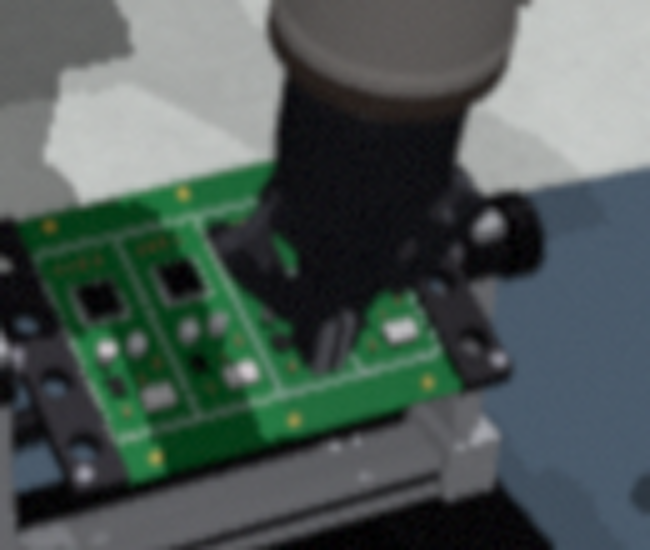

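Run:
```python
from h import *
st=get_state();p=st["ee_pos"];R=Ro.from_rotvec(st["orientation"]).as_matrix()
for q in((0,-.011,0),(0,0,0),(0,.011,0),(0,.011,-.02),(0,.011,-.038)):
  for n,o,f in(("scene",(290,150),5),("top",(0,0),1)): print(q,n,((proj(n,p+R@np.array(q))-o)*f).round(0))
t=cv2.imread("pics/top1.png");cv2.imwrite("pics/t1z.png",cv2.resize(t[150:320,180:380],None,fx=4,fy=3.5,interpolation=cv2.INTER_CUBIC))
print(cv2.absdiff(cv2.imread("pics/scene0.png"),cv2.imread("pics/scene1.png"))[180:250,300:330].mean())
```

```text
(0, -0.011, 0) scene [299. 388.]
(0, -0.011, 0) top [283. 202.]
(0, 0, 0) scene [309. 406.]
(0, 0, 0) top [283. 198.]
(0, 0.011, 0) scene [320. 423.]
(0, 0.011, 0) top [283. 193.]
(0, 0.011, -0.02) scene [326. 394.]
(0, 0.011, -0.02) top [282. 189.]
(0, 0.011, -0.038) scene [332. 368.]
(0, 0.011, -0.038) top [282. 186.]
25.294761904761906
```

Call:
play_rows([
  {"tx": -0.3,"ty": 0,"tz": 0.4,"rx": 0,"ry": 0,"rz": 0,"grip": 1},
  {"tx": -0.3,"ty": 0,"tz": 0.8,"rx": 0,"ry": 0,"rz": 0,"grip": 1},
  {"tx": -0.3,"ty": 0,"tz": 1.1,"rx": 0,"ry": 0,"rz": 0,"grip": 1},
  {"tx": -0.3,"ty": 0,"tz": 1.3,"rx": 0,"ry": 0,"rz": 0,"grip": 1},
  {"tx": -0.3,"ty": 0,"tz": 1.3,"rx": 0,"ry": 0,"rz": 0,"grip": 1},
])

```text
clock: 2.72
ee_pos: [0.6129, 0.1447, 0.1384]
orientation: [-2.051, -2.185, 0.219]
force: [-0.0, 0.2, -0.1]
width: 0.001
```

Run:
```python
from h import *
st=get_state();p=st["ee_pos"];R=Ro.from_rotvec(st["orientation"]).as_matrix()
rows([p1(.35)])
w=read_camera("wrist")[:,:,::-1];s=read_camera("scene")[:,:,::-1];t=read_camera("top")[:,:,::-1]
for q in((0,0,0),(0,.011,0),(0,.011,-.035)): print(q,((proj("scene",p+R@np.array(q))-(290,150))*4).round(0))
cv2.imwrite("pics/m2.png",np.hstack([cv2.resize(s[150:250,290:390],(400,400),interpolation=cv2.INTER_CUBIC),w[100:500,120:520]]))
```

```text
t 2.72 F [-0.   0.2 -0.1] pos [0.613 0.145 0.138] q [ 0.1   0.44  1.2   0.01  1.7  -1.53]
{'tx': 0.0, 'ty': -0.1, 'tz': 0.2, 'rx': -0.0, 'ry': -0.0, 'rz': -0.0} dist 0.2 deg 0.3
(0, 0, 0) [240. 340.]
(0, 0.011, 0) [248. 354.]
(0, 0.011, -0.035) [257. 314.]Traceback (most recent call last):
  File "<stdin>", line 6, in <module>
    return _nx.concatenate(arrs, 1, dtype=dtype, casting=casting)
           ~~~~~~~~~~~~~~~^^^^^^^^^^^^^^^^^^^^^^^^^^^^^^^^^^^^^^^
ValueError: all the input array dimensions except for the concatenation axis must match exactly, but along dimension 0, the array at index 0 has size 400 and the array at index 1 has size 380
```

```bash
cat >> h.py <<'E'
def snap(k,x0=270,y0=130,n=120):
    w=read_camera("wrist")[:,:,::-1];s=read_camera("scene")[:,:,::-1]
    cv2.imwrite(f"pics/m{k}.png",np.hstack([cv2.resize(s[y0:y0+n,x0:x0+n],(400,400),interpolation=cv2.INTER_CUBIC),w[80:480,120:520]]))
E
python3 -c "
from h import *
snap(2,290,150,100)"
```

```text
(no output)
```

View pics/m2.png

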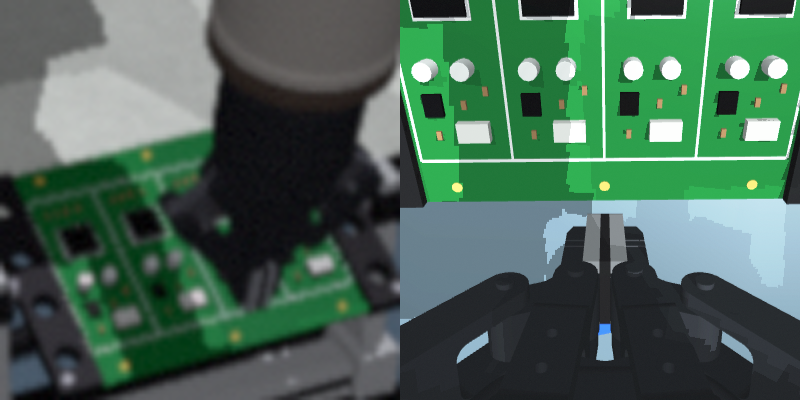

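Call:
play_rows([
  {"tx": 0,"ty": 0,"tz": 0.3,"rx": 0,"ry": 0,"rz": 0,"grip": 1},
  {"tx": 0,"ty": 0,"tz": 0.5,"rx": 0,"ry": 0,"rz": 0,"grip": 1},
  {"tx": 0,"ty": 0,"tz": 0.7,"rx": 0,"ry": 0,"rz": 0,"grip": 1},
  {"tx": 0,"ty": 0,"tz": 0.9,"rx": 0,"ry": 0,"rz": 0,"grip": 1},
  {"tx": 0,"ty": 0,"tz": 0.9,"rx": 0,"ry": 0,"rz": 0,"grip": 1},
])

```text
clock: 3.38
ee_pos: [0.6108, 0.1445, 0.1292]
orientation: [-2.051, -2.185, 0.22]
force: [0.3, 1.0, -0.3]
width: -0.004
```

```bash
python3 -c "
from h import *
rows([p1(.35)])
snap(3,290,150,100)"
```

```text
t 3.38 F [ 0.3  1.  -0.3] pos [0.611 0.145 0.129] q [ 0.1   0.44  1.22  0.01  1.68 -1.53]
{'tx': 0.0, 'ty': -0.1, 'tz': -0.8, 'rx': -0.0, 'ry': -0.0, 'rz': -0.0} dist 0.8 deg 0.3
```

View pics/m3.png

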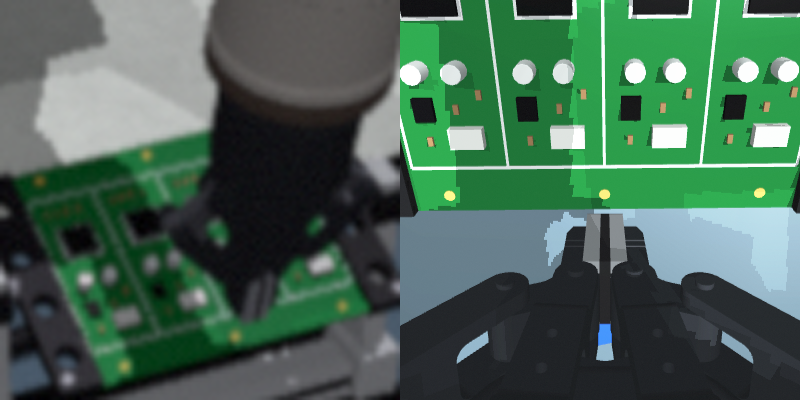

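```bash
python3 - <<'E'
s=open('h.py').read()
s=s.replace("    return C0+x*HX+y*HY+z*HZ, np.stack","    return C0+x*HX+y*HY+z*HZ+TIP*zt, np.stack").replace("C0=np.array","TIP=.036\nC0=np.array").replace("t=.2+.45*","t=.2+.75*")
open('h.py','w').write(s)
E
python3 - <<'E'
from h import *
rows([p1(.35,lift=.01),p1(.35,lift=.005),p1(.35)]+[p1(t) for t in np.arange(.4,.61,.05)])
E
```

```text
t 3.48 F [ 0.5 -0.7 -0.8] pos [0.611 0.145 0.13 ] q [ 0.1   0.44  1.22  0.01  1.68 -1.53]
{'tx': 0.0, 'ty': 0.0, 'tz': 1.9, 'rx': -0.0, 'ry': -0.0, 'rz': -0.0} dist 1.9 deg 0.3
{'tx': 0.0, 'ty': -0.1, 'tz': 2.4, 'rx': -0.0, 'ry': -0.0, 'rz': -0.0} dist 2.4 deg 0.3
{'tx': 0.0, 'ty': -0.1, 'tz': 2.9, 'rx': -0.0, 'ry': -0.0, 'rz': -0.0} dist 2.9 deg 0.3
{'tx': 0.0, 'ty': -0.3, 'tz': 3.3, 'rx': 0.04, 'ry': -0.0, 'rz': -0.0} dist 3.3 deg 2.2
{'tx': 0.0, 'ty': -0.5, 'tz': 3.6, 'rx': 0.07, 'ry': -0.0, 'rz': -0.0} dist 3.6 deg 4.3
{'tx': 0.0, 'ty': -0.7, 'tz': 3.9, 'rx': 0.11, 'ry': -0.0, 'rz': -0.0} dist 4.0 deg 6.4
{'tx': 0.0, 'ty': -1.0, 'tz': 4.3, 'rx': 0.15, 'ry': -0.0, 'rz': -0.0} dist 4.4 deg 8.6
{'tx': 0.0, 'ty': -1.2, 'tz': 4.6, 'rx': 0.19, 'ry': -0.0, 'rz': -0.0} dist 4.7 deg 10.7
```

Call:
play_rows([
  {"tx": 0,"ty": 0,"tz": 0.6,"rx": 0,"ry": 0,"rz": 0,"grip": 1},
  {"tx": 0,"ty": 0,"tz": 1.2,"rx": 0,"ry": 0,"rz": 0,"grip": 1},
  {"tx": 0,"ty": 0,"tz": 1.7,"rx": 0,"ry": 0,"rz": 0,"grip": 1},
  {"tx": 0,"ty": 0,"tz": 2.1,"rx": 0,"ry": 0,"rz": 0,"grip": 1},
  {"tx": 0,"ty": 0,"tz": 2.4,"rx": 0,"ry": 0,"rz": 0,"grip": 1},
  {"tx": 0,"ty": 0,"tz": 2.7,"rx": 0,"ry": 0,"rz": 0,"grip": 1},
  {"tx": 0,"ty": 0,"tz": 2.9,"rx": 0,"ry": 0,"rz": 0,"grip": 1},
  {"tx": 0,"ty": 0,"tz": 2.9,"rx": 0,"ry": 0,"rz": 0,"grip": 1},
])

```text
clock: 4.15
ee_pos: [0.6051, 0.1442, 0.1011]
orientation: [-2.051, -2.185, 0.22]
force: [0.8, -0.1, -0.1]
width: 0.002
```

```bash
python3 -c "
from h import *
rows([p1(.35)])
snap(4,290,150,100)"
```

```text
t 4.15 F [ 0.8 -0.1 -0.1] pos [0.605 0.144 0.101] q [ 0.11  0.44  1.27  0.01  1.63 -1.53]
{'tx': 0.0, 'ty': -0.1, 'tz': -0.0, 'rx': -0.0, 'ry': -0.0, 'rz': -0.0} dist 0.1 deg 0.3
```

View pics/m4.png

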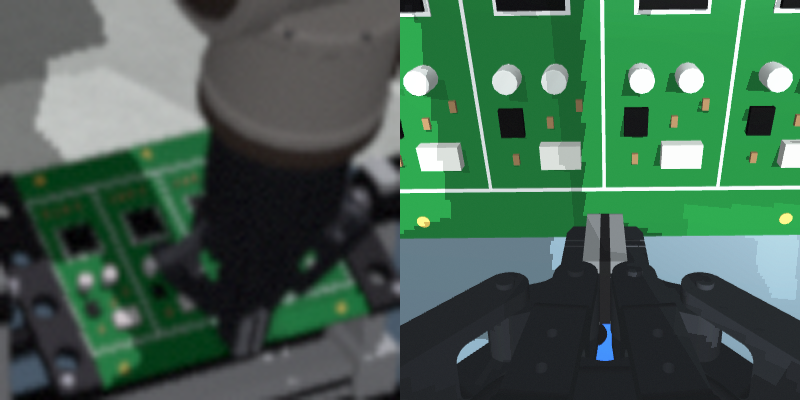

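Call:
play_rows([
  {"tx": 0,"ty": 0,"tz": 0.2,"rx": 0,"ry": 0,"rz": 0,"grip": 1},
  {"tx": 0,"ty": 0,"tz": 0.4,"rx": 0,"ry": 0,"rz": 0,"grip": 1},
  {"tx": 0,"ty": 0,"tz": 0.6,"rx": 0,"ry": 0,"rz": 0,"grip": 1},
  {"tx": 0,"ty": 0,"tz": 0.8,"rx": 0,"ry": 0,"rz": 0,"grip": 1},
  {"tx": 0,"ty": 0,"tz": 0.8,"rx": 0,"ry": 0,"rz": 0,"grip": 1},
])

```text
clock: 4.67
ee_pos: [0.6035, 0.1441, 0.093]
orientation: [-2.051, -2.185, 0.22]
force: [0.0, -0.1, 1.8]
width: 0.002
```

```bash
python3 -c "
from h import *
rows([p1(.35)])
snap(5,290,150,100)"
```

```text
t 4.67 F [ 0.  -0.1  1.8] pos [0.604 0.144 0.093] q [ 0.11  0.44  1.29  0.01  1.61 -1.53]
{'tx': 0.0, 'ty': -0.1, 'tz': -0.8, 'rx': -0.0, 'ry': -0.0, 'rz': -0.0} dist 0.9 deg 0.3
```

View pics/m5.png

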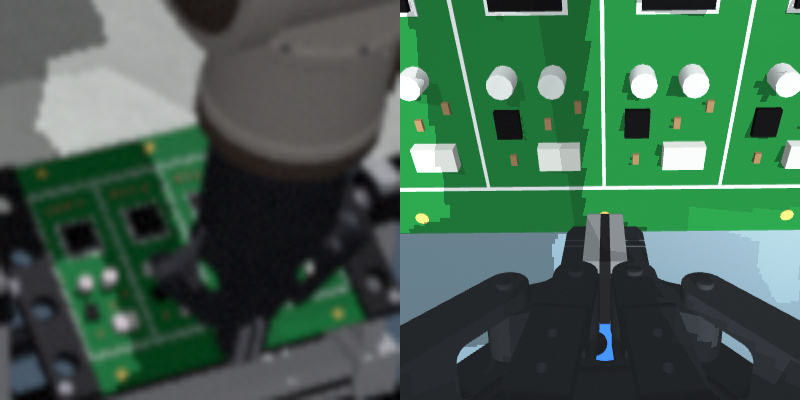

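```bash
python3 -c "
from h import *
rows([p1(t) for t in np.arange(.45,.82,.05)])"
```

```text
t 4.77 F [-0.4  0.7  0.5] pos [0.604 0.144 0.093] q [ 0.11  0.44  1.29  0.01  1.61 -1.53]
{'tx': 0.0, 'ty': -0.5, 'tz': -0.1, 'rx': 0.07, 'ry': -0.0, 'rz': -0.0} dist 0.5 deg 4.3
{'tx': 0.0, 'ty': -0.7, 'tz': 0.2, 'rx': 0.11, 'ry': -0.0, 'rz': -0.0} dist 0.8 deg 6.4
{'tx': 0.0, 'ty': -1.0, 'tz': 0.6, 'rx': 0.15, 'ry': -0.0, 'rz': -0.0} dist 1.1 deg 8.6
{'tx': 0.0, 'ty': -1.2, 'tz': 0.9, 'rx': 0.19, 'ry': -0.0, 'rz': -0.0} dist 1.5 deg 10.7
{'tx': 0.0, 'ty': -1.5, 'tz': 1.2, 'rx': 0.22, 'ry': -0.0, 'rz': -0.0} dist 1.9 deg 12.9
{'tx': 0.0, 'ty': -1.8, 'tz': 1.5, 'rx': 0.26, 'ry': -0.0, 'rz': -0.0} dist 2.3 deg 15.0
{'tx': 0.0, 'ty': -2.1, 'tz': 1.8, 'rx': 0.3, 'ry': -0.0, 'rz': -0.0} dist 2.7 deg 17.2
{'tx': 0.0, 'ty': -2.4, 'tz': 2.0, 'rx': 0.34, 'ry': -0.0, 'rz': -0.0} dist 3.1 deg 19.3
```

Call:
play_rows([
  {"tx": 0,"ty": -0.3,"tz": 0,"rx": 0.04,"ry": 0,"rz": 0,"grip": 1},
  {"tx": 0,"ty": -0.7,"tz": 0.2,"rx": 0.11,"ry": 0,"rz": 0,"grip": 1},
  {"tx": 0,"ty": -1.0,"tz": 0.6,"rx": 0.15,"ry": 0,"rz": 0,"grip": 1},
  {"tx": 0,"ty": -1.2,"tz": 0.9,"rx": 0.19,"ry": 0,"rz": 0,"grip": 1},
  {"tx": 0,"ty": -1.5,"tz": 1.2,"rx": 0.22,"ry": 0,"rz": 0,"grip": 1},
  {"tx": 0,"ty": -1.5,"tz": 1.2,"rx": 0.22,"ry": 0,"rz": 0,"grip": 1},
])

```text
clock: 5.27
ee_pos: [0.5864, 0.1429, 0.0834]
orientation: [-1.929, -2.055, 0.442]
force: [0.1, 0.1, -0.1]
width: -0.0
```

```bash
python3 -c "
from h import *
rows([p1(t) for t in np.arange(.65,1.02,.05)])
snap(6,270,150,120)"
```

```text
t 5.27 F [ 0.1  0.1 -0.1] pos [0.586 0.143 0.083] q [ 0.1   0.58  1.15  0.02  1.83 -1.53]
{'tx': 0.0, 'ty': -0.0, 'tz': -0.1, 'rx': 0.0, 'ry': -0.0, 'rz': -0.0} dist 0.1 deg 0.3
{'tx': 0.0, 'ty': -0.2, 'tz': 0.2, 'rx': 0.04, 'ry': -0.0, 'rz': -0.0} dist 0.3 deg 2.3
{'tx': 0.0, 'ty': -0.5, 'tz': 0.6, 'rx': 0.08, 'ry': -0.0, 'rz': -0.0} dist 0.7 deg 4.4
{'tx': 0.0, 'ty': -0.7, 'tz': 0.9, 'rx': 0.11, 'ry': -0.0, 'rz': -0.0} dist 1.1 deg 6.5
{'tx': 0.0, 'ty': -1.0, 'tz': 1.2, 'rx': 0.15, 'ry': -0.0, 'rz': -0.0} dist 1.6 deg 8.7
{'tx': 0.0, 'ty': -1.3, 'tz': 1.5, 'rx': 0.19, 'ry': -0.0, 'rz': -0.0} dist 2.0 deg 10.8
{'tx': 0.0, 'ty': -1.5, 'tz': 1.8, 'rx': 0.23, 'ry': -0.0, 'rz': -0.0} dist 2.4 deg 13.0
{'tx': 0.0, 'ty': -1.8, 'tz': 2.1, 'rx': 0.26, 'ry': -0.0, 'rz': -0.0} dist 2.8 deg 15.1
```

View pics/m6.png

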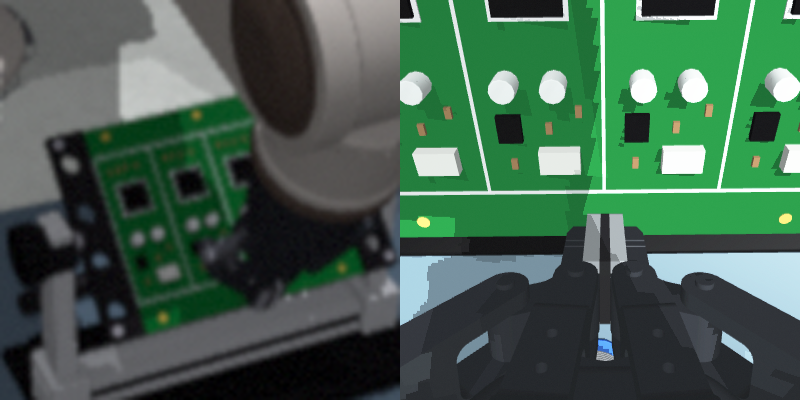

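Call:
play_rows([
  {"tx": 0,"ty": -0.2,"tz": 0.3,"rx": 0.04,"ry": 0,"rz": 0,"grip": 1},
  {"tx": 0,"ty": -0.5,"tz": 0.6,"rx": 0.08,"ry": 0,"rz": 0,"grip": 1},
  {"tx": 0,"ty": -0.7,"tz": 0.9,"rx": 0.11,"ry": 0,"rz": 0,"grip": 1},
  {"tx": 0,"ty": -1.0,"tz": 1.2,"rx": 0.15,"ry": 0,"rz": 0,"grip": 1},
  {"tx": 0,"ty": -1.3,"tz": 1.5,"rx": 0.19,"ry": 0,"rz": 0,"grip": 1},
  {"tx": 0,"ty": -1.5,"tz": 1.8,"rx": 0.23,"ry": 0,"rz": 0,"grip": 1},
  {"tx": 0,"ty": -1.8,"tz": 2.1,"rx": 0.26,"ry": 0,"rz": 0,"grip": 1},
  {"tx": 0,"ty": -1.8,"tz": 2.1,"rx": 0.26,"ry": 0,"rz": 0,"grip": 1},
])

```text
clock: 6.03
ee_pos: [0.5612, 0.1413, 0.0721]
orientation: [-1.775, -1.891, 0.672]
force: [1.4, -0.1, 0.7]
width: 0.003
```

```bash
python3 -c "
from h import *
rows([p1(t) for t in np.arange(1.,1.3,.05)])
snap(7,270,150,120)"
```

```text
t 6.03 F [ 1.4 -0.1  0.7] pos [0.561 0.141 0.072] q [ 0.1   0.74  1.03  0.03  2.06 -1.53]
{'tx': 0.0, 'ty': -0.0, 'tz': 0.0, 'rx': 0.01, 'ry': -0.0, 'rz': -0.0} dist 0.0 deg 0.4
{'tx': 0.0, 'ty': -0.2, 'tz': 0.4, 'rx': 0.04, 'ry': -0.0, 'rz': -0.0} dist 0.4 deg 2.5
{'tx': 0.0, 'ty': -0.5, 'tz': 0.7, 'rx': 0.08, 'ry': -0.0, 'rz': -0.0} dist 0.9 deg 4.6
{'tx': 0.0, 'ty': -0.8, 'tz': 1.0, 'rx': 0.12, 'ry': -0.0, 'rz': -0.0} dist 1.3 deg 6.7
{'tx': 0.0, 'ty': -1.1, 'tz': 1.3, 'rx': 0.16, 'ry': -0.0, 'rz': -0.0} dist 1.7 deg 8.9
{'tx': 0.0, 'ty': -1.4, 'tz': 1.6, 'rx': 0.19, 'ry': -0.0, 'rz': -0.0} dist 2.1 deg 11.0
{'tx': -0.0, 'ty': -1.7, 'tz': 1.9, 'rx': 0.23, 'ry': -0.0, 'rz': -0.0} dist 2.5 deg 13.2
```

View pics/m7.png

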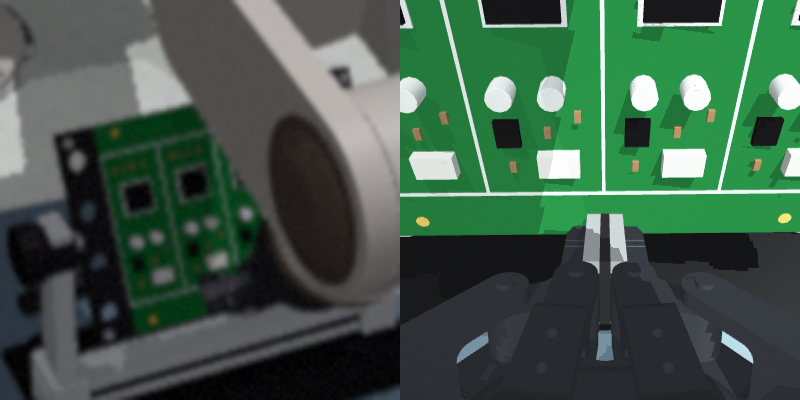

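Call:
play_rows([
  {"tx": 0,"ty": -0.2,"tz": 0.4,"rx": 0.04,"ry": 0,"rz": 0,"grip": 1},
  {"tx": 0,"ty": -0.5,"tz": 0.7,"rx": 0.08,"ry": 0,"rz": 0,"grip": 1},
  {"tx": 0,"ty": -0.8,"tz": 1.0,"rx": 0.12,"ry": 0,"rz": 0,"grip": 1},
  {"tx": 0,"ty": -1.0,"tz": 1.2,"rx": 0.14,"ry": 0,"rz": 0,"grip": 1},
  {"tx": 0,"ty": -0.8,"tz": -1,"rx": 0.12,"ry": 0,"rz": 0,"grip": 1},
  {"tx": 0,"ty": -0.8,"tz": -4,"rx": 0.12,"ry": 0,"rz": 0,"grip": 1},
  {"tx": 0,"ty": -0.8,"tz": -8,"rx": 0.05,"ry": 0,"rz": 0,"grip": 1},
  {"tx": 0,"ty": -2,"tz": -12,"rx": -0.05,"ry": 0,"rz": 0,"grip": 1},
])

```text
clock: 6.8
ee_pos: [0.6226, 0.145, 0.1761]
orientation: [-1.807, -1.923, 0.63]
force: [1.7, 0.5, -0.6]
width: -0.001
```

```bash
python3 -c "
from h import *
rows([pose(.08,.20,.3),pose(-.06,.25,-.1),p2(1.1,lift=.05),p2(1.1,lift=.02)])
snap(8,270,150,120)"
```

```text
t 6.8 F [ 1.7  0.5 -0.6] pos [0.623 0.145 0.176] q [ 0.1   0.8   0.7   0.03  2.28 -1.53]
{'tx': 0.1, 'ty': -9.9, 'tz': -11.3, 'rx': -0.33, 'ry': -0.0, 'rz': -0.0} dist 15.0 deg 19.1
{'tx': -0.0, 'ty': -22.9, 'tz': -7.8, 'rx': -0.73, 'ry': -0.0, 'rz': -0.01} dist 24.2 deg 42.0
{'tx': -0.0, 'ty': -11.8, 'tz': 11.1, 'rx': -0.83, 'ry': -0.0, 'rz': -0.01} dist 16.2 deg 47.3
{'tx': -0.0, 'ty': -10.5, 'tz': 8.4, 'rx': -0.83, 'ry': -0.0, 'rz': -0.01} dist 13.4 deg 47.3
```

View pics/m8.png

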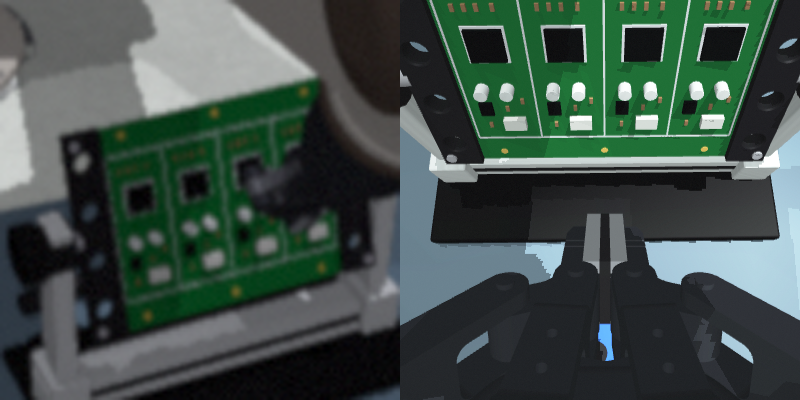

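Call:
play_rows([
  {"tx": 0,"ty": -2,"tz": -3,"rx": 0,"ry": 0,"rz": 0,"grip": 1},
  {"tx": 0,"ty": -4,"tz": -6,"rx": -0.05,"ry": 0,"rz": 0,"grip": 1},
  {"tx": 0,"ty": -7,"tz": -9,"rx": -0.15,"ry": 0,"rz": 0,"grip": 1},
  {"tx": 0,"ty": -9.5,"tz": -11.5,"rx": -0.25,"ry": 0,"rz": 0,"grip": 1},
  {"tx": 0,"ty": -13,"tz": -10.8,"rx": -0.36,"ry": 0,"rz": 0,"grip": 1},
  {"tx": 0,"ty": -16.5,"tz": -9.8,"rx": -0.48,"ry": 0,"rz": 0,"grip": 1},
  {"tx": 0,"ty": -20,"tz": -8.8,"rx": -0.6,"ry": 0,"rz": 0,"grip": 1},
  {"tx": 0,"ty": -23,"tz": -7.8,"rx": -0.7,"ry": 0,"rz": -0.01,"grip": 1},
])

```text
clock: 7.57
ee_pos: [0.52, 0.139, 0.3668]
orientation: [-2.111, -2.255, 0.083]
force: [1.7, -0.6, 1.7]
width: -0.0
```

```bash
python3 -c "
from h import *
rows([pose(-.06,.25,-.1),pose(-.10,.12,-.2),p2(1.05,lift=.05),p2(1.05,lift=.02),p2(1.05)])
snap(9,270,150,120)"
```

```text
t 7.57 F [ 1.7 -0.6  1.7] pos [0.52  0.139 0.367] q [ 0.11  0.13  1.12  0.01  1.96 -1.52]
{'tx': -0.0, 'ty': -3.7, 'tz': -0.5, 'rx': -0.17, 'ry': -0.0, 'rz': -0.0} dist 3.7 deg 10.0
{'tx': -0.1, 'ty': -6.4, 'tz': 12.7, 'rx': -0.27, 'ry': -0.0, 'rz': -0.0} dist 14.2 deg 15.7
{'tx': -0.1, 'ty': -4.4, 'tz': 21.8, 'rx': -0.27, 'ry': -0.0, 'rz': -0.0} dist 22.2 deg 15.7
{'tx': -0.1, 'ty': -1.9, 'tz': 20.1, 'rx': -0.27, 'ry': -0.0, 'rz': -0.0} dist 20.2 deg 15.7
{'tx': -0.1, 'ty': -0.2, 'tz': 19.0, 'rx': -0.27, 'ry': -0.0, 'rz': -0.0} dist 19.0 deg 15.7
```

View pics/m9.png

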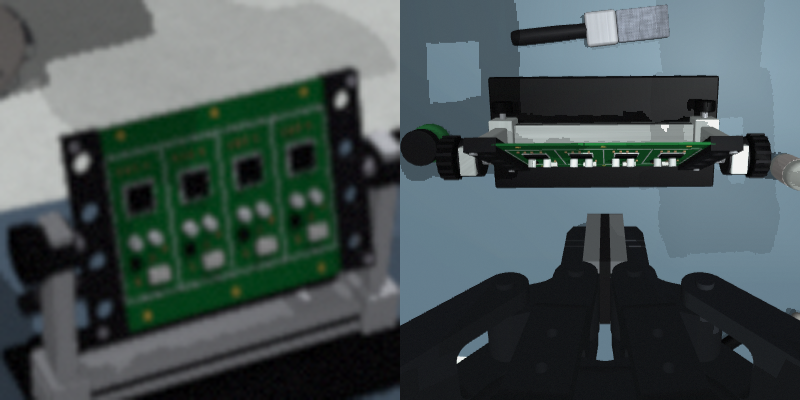

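Call:
play_rows([
  {"tx": 0,"ty": -3.5,"tz": 1,"rx": -0.1,"ry": 0,"rz": 0,"grip": 1},
  {"tx": 0,"ty": -6,"tz": 4,"rx": -0.2,"ry": 0,"rz": 0,"grip": 1},
  {"tx": 0,"ty": -6.4,"tz": 8,"rx": -0.27,"ry": 0,"rz": 0,"grip": 1},
  {"tx": -0.1,"ty": -6.4,"tz": 12,"rx": -0.27,"ry": 0,"rz": 0,"grip": 1},
  {"tx": -0.1,"ty": -6,"tz": 15,"rx": -0.27,"ry": 0,"rz": 0,"grip": 1},
  {"tx": -0.1,"ty": -5,"tz": 18,"rx": -0.27,"ry": 0,"rz": 0,"grip": 1},
  {"tx": -0.1,"ty": -4,"tz": 19.5,"rx": -0.27,"ry": 0,"rz": 0,"grip": 1},
  {"tx": -0.1,"ty": -3.5,"tz": 20,"rx": -0.27,"ry": 0,"rz": 0,"grip": 1},
])

```text
clock: 8.33
ee_pos: [0.469, 0.1347, 0.1655]
orientation: [2.056, 2.197, 0.205]
force: [0.5, 0.5, -0.8]
width: 0.0
```

```bash
python3 -c "
from h import *
rows([p2(1.05,lift=.03),p2(1.05,lift=.02),p2(1.05)]+[p2(x) for x in (1.1,1.15,1.2,1.25,1.3)])
snap(10,270,150,120)"
```

```text
t 8.33 F [ 0.5  0.5 -0.8] pos [0.469 0.135 0.165] q [ 0.13 -0.16  1.82 -0.01  1.29 -1.5 ]
{'tx': 0.0, 'ty': 0.8, 'tz': 0.4, 'rx': -0.01, 'ry': -0.0, 'rz': -0.0} dist 0.9 deg 0.9
{'tx': 0.0, 'ty': 1.8, 'tz': 0.1, 'rx': -0.01, 'ry': -0.0, 'rz': -0.0} dist 1.8 deg 0.9
{'tx': 0.1, 'ty': 3.7, 'tz': -0.5, 'rx': -0.01, 'ry': -0.0, 'rz': -0.0} dist 3.7 deg 0.9
{'tx': 0.1, 'ty': 3.9, 'tz': -0.7, 'rx': -0.01, 'ry': -0.0, 'rz': -0.0} dist 4.0 deg 0.5
{'tx': 0.1, 'ty': 4.2, 'tz': -0.7, 'rx': -0.0, 'ry': -0.0, 'rz': -0.0} dist 4.3 deg 0.1
{'tx': 0.1, 'ty': 4.5, 'tz': -0.8, 'rx': 0.01, 'ry': -0.0, 'rz': -0.0} dist 4.6 deg 0.4
{'tx': 0.1, 'ty': 4.8, 'tz': -0.9, 'rx': 0.01, 'ry': -0.0, 'rz': -0.0} dist 4.9 deg 0.8
{'tx': 0.1, 'ty': 5.1, 'tz': -0.9, 'rx': 0.02, 'ry': -0.0, 'rz': -0.0} dist 5.2 deg 1.2
```

View pics/m10.png

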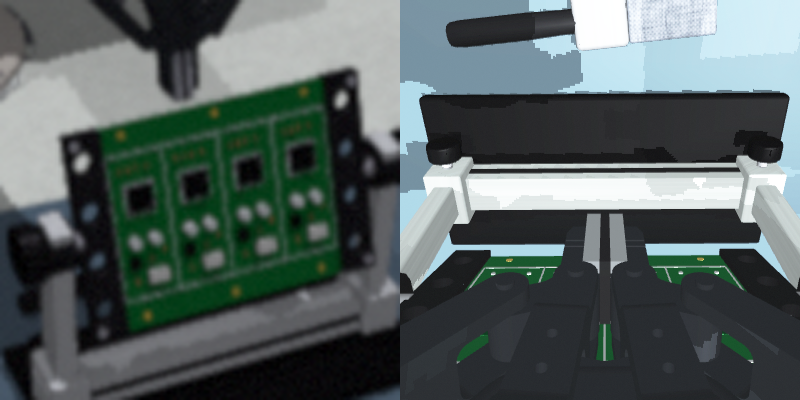

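Call:
play_rows([
  {"tx": 0,"ty": 0.8,"tz": 0.2,"rx": 0,"ry": 0,"rz": 0,"grip": 1},
  {"tx": 0,"ty": 1.6,"tz": 0,"rx": 0,"ry": 0,"rz": 0,"grip": 1},
  {"tx": 0,"ty": 2.2,"tz": -0.2,"rx": 0,"ry": 0,"rz": 0,"grip": 1},
  {"tx": 0,"ty": 2.8,"tz": -0.4,"rx": 0,"ry": 0,"rz": 0,"grip": 1},
  {"tx": 0,"ty": 3.3,"tz": -0.5,"rx": 0,"ry": 0,"rz": 0,"grip": 1},
  {"tx": 0.1,"ty": 3.7,"tz": -0.6,"rx": 0,"ry": 0,"rz": 0,"grip": 1},
  {"tx": 0.1,"ty": 4.1,"tz": -0.7,"rx": 0,"ry": 0,"rz": 0,"grip": 1},
  {"tx": 0.1,"ty": 4.5,"tz": -0.8,"rx": 0,"ry": 0,"rz": 0,"grip": 1},
])

```text
clock: 9.1
ee_pos: [0.5134, 0.1388, 0.186]
orientation: [2.054, 2.195, 0.209]
force: [-0.3, -0.5, -0.3]
width: 0.001
```

```bash
python3 -c "
from h import *
rows([p2(x) for x in np.arange(1.2,1.8,.07)])
snap(11,270,150,120)"
```

```text
t 9.1 F [-0.3 -0.5 -0.3] pos [0.513 0.139 0.186] q [ 0.13 -0.07  1.7  -0.01  1.32 -1.51]
{'tx': -0.1, 'ty': -0.3, 'tz': 0.4, 'rx': 0.01, 'ry': -0.0, 'rz': -0.0} dist 0.5 deg 0.6
{'tx': -0.1, 'ty': 0.1, 'tz': 0.3, 'rx': 0.02, 'ry': -0.0, 'rz': -0.0} dist 0.3 deg 1.2
{'tx': -0.1, 'ty': 0.5, 'tz': 0.2, 'rx': 0.03, 'ry': -0.0, 'rz': -0.0} dist 0.6 deg 1.7
{'tx': -0.1, 'ty': 1.0, 'tz': 0.2, 'rx': 0.04, 'ry': -0.0, 'rz': -0.0} dist 1.0 deg 2.3
{'tx': -0.1, 'ty': 1.4, 'tz': 0.2, 'rx': 0.05, 'ry': -0.0, 'rz': -0.0} dist 1.4 deg 2.9
{'tx': -0.1, 'ty': 1.8, 'tz': 0.2, 'rx': 0.06, 'ry': -0.0, 'rz': -0.0} dist 1.8 deg 3.5
{'tx': -0.1, 'ty': 2.2, 'tz': 0.3, 'rx': 0.07, 'ry': -0.0, 'rz': -0.0} dist 2.2 deg 4.0
{'tx': -0.1, 'ty': 2.6, 'tz': 0.4, 'rx': 0.08, 'ry': -0.0, 'rz': -0.0} dist 2.6 deg 4.6
{'tx': -0.1, 'ty': 3.0, 'tz': 0.6, 'rx': 0.09, 'ry': -0.0, 'rz': -0.0} dist 3.0 deg 5.2
```

View pics/m11.png

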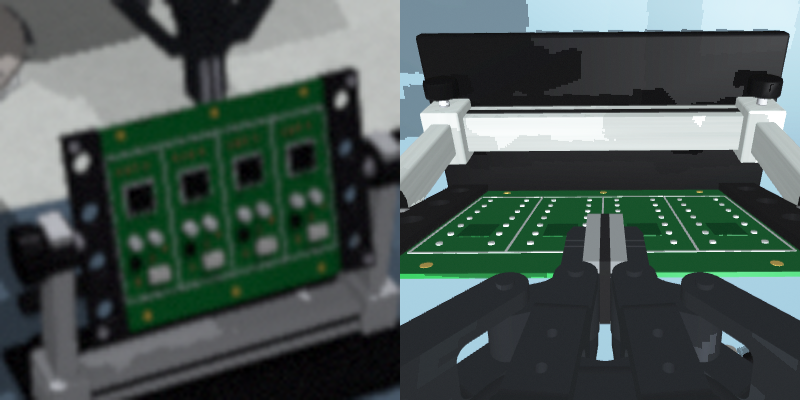

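Call:
play_rows([
  {"tx": 0,"ty": 0.1,"tz": 0.3,"rx": 0,"ry": 0,"rz": 0,"grip": 1},
  {"tx": 0,"ty": 0.4,"tz": 0.3,"rx": 0.02,"ry": 0,"rz": 0,"grip": 1},
  {"tx": 0,"ty": 0.7,"tz": 0.2,"rx": 0.03,"ry": 0,"rz": 0,"grip": 1},
  {"tx": 0,"ty": 1.0,"tz": 0.2,"rx": 0.04,"ry": 0,"rz": 0,"grip": 1},
  {"tx": 0,"ty": 1.4,"tz": 0.2,"rx": 0.05,"ry": 0,"rz": 0,"grip": 1},
  {"tx": 0,"ty": 1.8,"tz": 0.2,"rx": 0.06,"ry": 0,"rz": 0,"grip": 1},
])

```text
clock: 9.7
ee_pos: [0.5315, 0.14, 0.1872]
orientation: [2.085, 2.228, 0.144]
force: [-2.7, 0.8, -1.1]
width: -0.0
```

```bash
python3 -c "
from h import *
rows([p2(x) for x in np.arange(1.5,2.05,.07)])
snap(12,270,150,120)"
```

```text
t 9.7 F [-2.7  0.8 -1.1] pos [0.532 0.14  0.187] q [ 0.12  0.01  1.61 -0.01  1.39 -1.51]
{'tx': -0.1, 'ty': -0.3, 'tz': 0.0, 'rx': -0.01, 'ry': -0.0, 'rz': -0.0} dist 0.3 deg 0.5
{'tx': -0.1, 'ty': 0.1, 'tz': 0.0, 'rx': 0.0, 'ry': -0.0, 'rz': -0.0} dist 0.1 deg 0.2
{'tx': -0.1, 'ty': 0.5, 'tz': 0.1, 'rx': 0.01, 'ry': -0.0, 'rz': -0.0} dist 0.5 deg 0.7
{'tx': -0.1, 'ty': 0.9, 'tz': 0.2, 'rx': 0.02, 'ry': -0.0, 'rz': -0.0} dist 0.9 deg 1.3
{'tx': -0.1, 'ty': 1.3, 'tz': 0.3, 'rx': 0.03, 'ry': -0.0, 'rz': -0.0} dist 1.3 deg 1.8
{'tx': -0.1, 'ty': 1.7, 'tz': 0.4, 'rx': 0.04, 'ry': -0.0, 'rz': -0.0} dist 1.7 deg 2.4
{'tx': -0.1, 'ty': 2.1, 'tz': 0.6, 'rx': 0.05, 'ry': -0.0, 'rz': -0.0} dist 2.1 deg 3.0
{'tx': -0.1, 'ty': 2.4, 'tz': 0.8, 'rx': 0.06, 'ry': -0.0, 'rz': -0.0} dist 2.5 deg 3.6
```

View pics/m12.png

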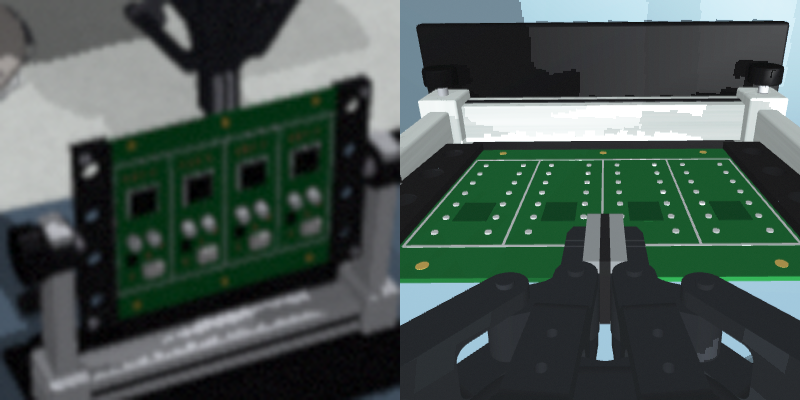

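Call:
play_rows([
  {"tx": 0,"ty": 0.3,"tz": 0,"rx": 0,"ry": 0,"rz": 0,"grip": 1},
  {"tx": 0,"ty": 0.6,"tz": 0.1,"rx": 0.01,"ry": 0,"rz": 0,"grip": 1},
  {"tx": -0.1,"ty": 0.9,"tz": 0.2,"rx": 0.02,"ry": 0,"rz": 0,"grip": 1},
  {"tx": -0.1,"ty": 1.3,"tz": 0.3,"rx": 0.03,"ry": 0,"rz": 0,"grip": 1},
  {"tx": -0.1,"ty": 1.7,"tz": 0.4,"rx": 0.04,"ry": 0,"rz": 0,"grip": 1},
  {"tx": -0.1,"ty": 2.1,"tz": 0.6,"rx": 0.05,"ry": 0,"rz": 0,"grip": 1},
  {"tx": -0.1,"ty": 2.4,"tz": 0.8,"rx": 0.06,"ry": 0,"rz": 0,"grip": 1},
])

```text
clock: 10.38
ee_pos: [0.5567, 0.1406, 0.1823]
orientation: [2.115, 2.259, 0.078]
force: [-1.5, 0.8, 3.1]
width: -0.003
```

```bash
python3 -c "
from h import *
rows([p2(x) for x in np.arange(2,2.5,.06)])
snap(13,270,150,120)"
```

```text
t 10.38 F [-1.5  0.8  3.1] pos [0.557 0.141 0.182] q [ 0.11  0.1   1.52 -0.    1.45 -1.52]
{'tx': 0.1, 'ty': 0.0, 'tz': 0.0, 'rx': 0.0, 'ry': -0.0, 'rz': -0.0} dist 0.1 deg 0.3
{'tx': 0.1, 'ty': 0.3, 'tz': 0.2, 'rx': 0.01, 'ry': -0.0, 'rz': -0.0} dist 0.4 deg 0.7
{'tx': 0.1, 'ty': 0.6, 'tz': 0.4, 'rx': 0.02, 'ry': -0.0, 'rz': -0.0} dist 0.8 deg 1.2
{'tx': 0.1, 'ty': 0.9, 'tz': 0.6, 'rx': 0.03, 'ry': -0.0, 'rz': -0.0} dist 1.1 deg 1.7
{'tx': 0.1, 'ty': 1.2, 'tz': 0.9, 'rx': 0.04, 'ry': -0.0, 'rz': -0.0} dist 1.5 deg 2.2
{'tx': 0.1, 'ty': 1.4, 'tz': 1.1, 'rx': 0.05, 'ry': -0.0, 'rz': -0.0} dist 1.8 deg 2.7
{'tx': 0.1, 'ty': 1.7, 'tz': 1.4, 'rx': 0.06, 'ry': -0.0, 'rz': -0.0} dist 2.2 deg 3.2
{'tx': 0.1, 'ty': 1.9, 'tz': 1.7, 'rx': 0.06, 'ry': -0.0, 'rz': -0.0} dist 2.5 deg 3.7
{'tx': 0.1, 'ty': 2.1, 'tz': 2.0, 'rx': 0.07, 'ry': -0.0, 'rz': -0.0} dist 2.9 deg 4.2
```

View pics/m13.png

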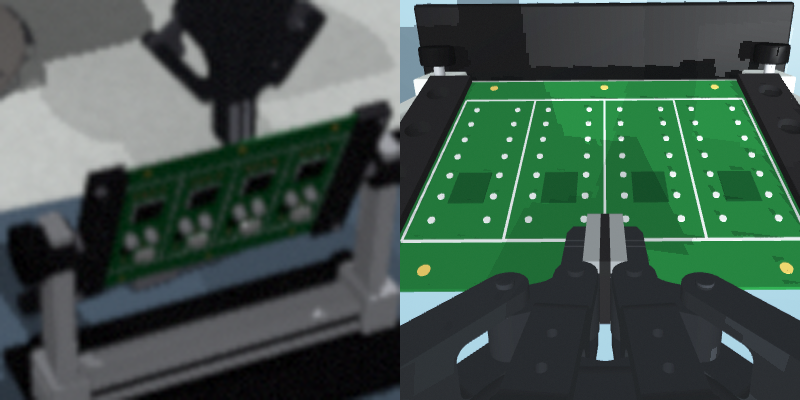

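Call:
play_rows([
  {"tx": 0.1,"ty": 0.3,"tz": 0.2,"rx": 0.01,"ry": 0,"rz": 0,"grip": 1},
  {"tx": 0.1,"ty": 0.6,"tz": 0.4,"rx": 0.02,"ry": 0,"rz": 0,"grip": 1},
  {"tx": 0.1,"ty": 0.9,"tz": 0.6,"rx": 0.03,"ry": 0,"rz": 0,"grip": 1},
  {"tx": 0.1,"ty": 1.2,"tz": 0.9,"rx": 0.04,"ry": 0,"rz": 0,"grip": 1},
  {"tx": 0.1,"ty": 1.4,"tz": 1.1,"rx": 0.05,"ry": 0,"rz": 0,"grip": 1},
  {"tx": 0.1,"ty": 1.7,"tz": 1.4,"rx": 0.06,"ry": 0,"rz": 0,"grip": 1},
  {"tx": 0.1,"ty": 1.9,"tz": 1.7,"rx": 0.06,"ry": 0,"rz": 0,"grip": 1},
  {"tx": 0.1,"ty": 2.1,"tz": 2.0,"rx": 0.07,"ry": 0,"rz": 0,"grip": 1},
])

```text
clock: 11.15
ee_pos: [0.5785, 0.1431, 0.1636]
orientation: [-2.146, -2.293, 0.0]
force: [-0.2, -0.5, 4.0]
width: 0.002
```

```bash
python3 -c "
from h import *
rows([p2(x) for x in np.arange(2.5,3.2,.06)])
snap(14,270,150,120)"
```

```text
t 11.15 F [-0.2 -0.5  4. ] pos [0.578 0.143 0.164] q [ 0.11  0.21  1.44  0.    1.5  -1.52]
{'tx': -0.0, 'ty': 0.1, 'tz': 0.0, 'rx': 0.01, 'ry': -0.0, 'rz': -0.0} dist 0.1 deg 0.4
{'tx': -0.0, 'ty': 0.3, 'tz': 0.3, 'rx': 0.01, 'ry': -0.0, 'rz': -0.0} dist 0.4 deg 0.9
{'tx': -0.0, 'ty': 0.5, 'tz': 0.7, 'rx': 0.02, 'ry': -0.0, 'rz': -0.0} dist 0.8 deg 1.3
{'tx': -0.0, 'ty': 0.6, 'tz': 1.0, 'rx': 0.03, 'ry': -0.0, 'rz': -0.0} dist 1.2 deg 1.8
{'tx': -0.0, 'ty': 0.7, 'tz': 1.3, 'rx': 0.04, 'ry': -0.0, 'rz': -0.0} dist 1.5 deg 2.3
{'tx': -0.0, 'ty': 0.9, 'tz': 1.7, 'rx': 0.05, 'ry': -0.0, 'rz': -0.0} dist 1.9 deg 2.8
{'tx': -0.0, 'ty': 1.0, 'tz': 2.0, 'rx': 0.06, 'ry': -0.0, 'rz': -0.0} dist 2.2 deg 3.3
{'tx': -0.1, 'ty': 1.0, 'tz': 2.4, 'rx': 0.07, 'ry': -0.0, 'rz': -0.0} dist 2.6 deg 3.8
{'tx': -0.1, 'ty': 1.1, 'tz': 2.7, 'rx': 0.07, 'ry': -0.0, 'rz': -0.0} dist 2.9 deg 4.3
{'tx': -0.1, 'ty': 1.1, 'tz': 3.1, 'rx': 0.08, 'ry': -0.0, 'rz': -0.0} dist 3.3 deg 4.8
{'tx': -0.1, 'ty': 1.1, 'tz': 3.5, 'rx': 0.09, 'ry': -0.0, 'rz': -0.0} dist 3.6 deg 5.3
{'tx': -0.1, 'ty': 1.1, 'tz': 3.8, 'rx': 0.1, 'ry': -0.0, 'rz': -0.0} dist 4.0 deg 5.8
```

View pics/m14.png

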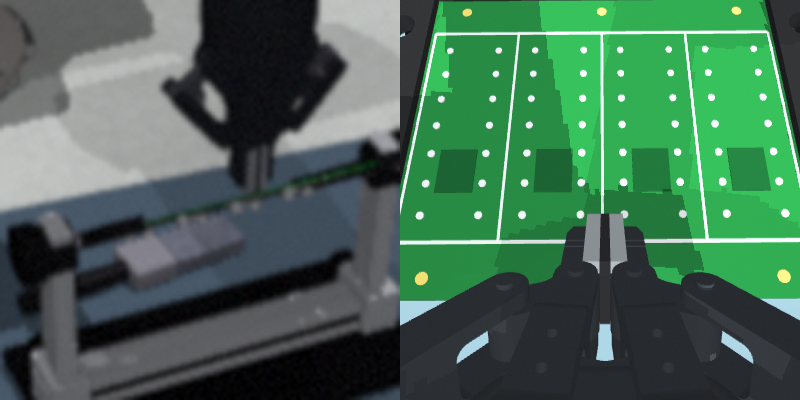

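Call:
play_rows([
  {"tx": 0,"ty": 0.2,"tz": 0.3,"rx": 0.01,"ry": 0,"rz": 0,"grip": 1},
  {"tx": 0,"ty": 0.4,"tz": 0.6,"rx": 0.02,"ry": 0,"rz": 0,"grip": 1},
  {"tx": 0,"ty": 0.6,"tz": 1.0,"rx": 0.03,"ry": 0,"rz": 0,"grip": 1},
  {"tx": 0,"ty": 0.7,"tz": 1.3,"rx": 0.04,"ry": 0,"rz": 0,"grip": 1},
  {"tx": 0,"ty": 0.9,"tz": 1.7,"rx": 0.05,"ry": 0,"rz": 0,"grip": 1},
  {"tx": 0,"ty": 1.0,"tz": 2.0,"rx": 0.06,"ry": 0,"rz": 0,"grip": 1},
  {"tx": 0,"ty": 1.0,"tz": 2.4,"rx": 0.07,"ry": 0,"rz": 0,"grip": 1},
  {"tx": 0,"ty": 1.1,"tz": 2.6,"rx": 0.07,"ry": 0,"rz": 0,"grip": 1},
])

```text
clock: 11.92
ee_pos: [0.5892, 0.1438, 0.137]
orientation: [-2.112, -2.256, 0.081]
force: [-2.3, -0.8, 2.2]
width: 0.001
```

```bash
python3 -c "
from h import *
rows([p2(x) for x in np.arange(2.92,3.2,.06)])
snap(15,270,150,120)"
```

```text
t 11.92 F [-2.3 -0.8  2.2] pos [0.589 0.144 0.137] q [ 0.11  0.29  1.39  0.    1.53 -1.53]
{'tx': -0.0, 'ty': -0.1, 'tz': -0.3, 'rx': -0.01, 'ry': -0.0, 'rz': -0.0} dist 0.3 deg 0.3
{'tx': -0.0, 'ty': 0.0, 'tz': 0.1, 'rx': 0.0, 'ry': -0.0, 'rz': -0.0} dist 0.1 deg 0.2
{'tx': -0.0, 'ty': 0.1, 'tz': 0.4, 'rx': 0.01, 'ry': -0.0, 'rz': -0.0} dist 0.5 deg 0.7
{'tx': -0.0, 'ty': 0.1, 'tz': 0.8, 'rx': 0.02, 'ry': -0.0, 'rz': -0.0} dist 0.8 deg 1.2
{'tx': -0.0, 'ty': 0.1, 'tz': 1.2, 'rx': 0.03, 'ry': -0.0, 'rz': -0.0} dist 1.2 deg 1.7
```

View pics/m15.png

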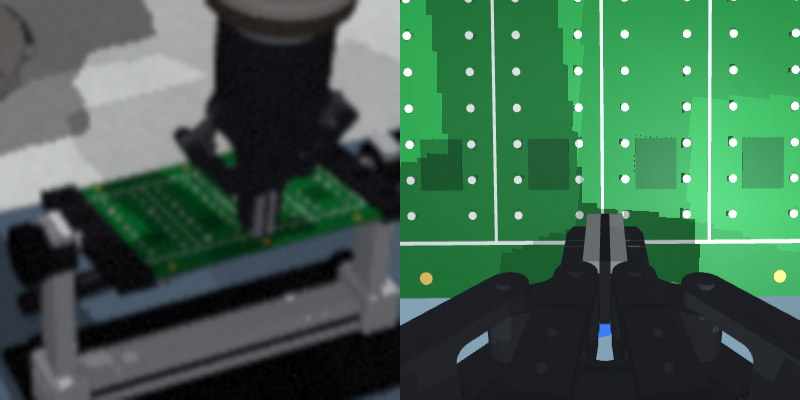

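```bash
python3 -c "
from h import *
s=read_camera('scene')[:,:,::-1];t=read_camera('top')[:,:,::-1]
cv2.imwrite('pics/s16.png',cv2.resize(s[160:280,260:420],None,fx=5,fy=5,interpolation=cv2.INTER_CUBIC))
cv2.imwrite('pics/t16.png',cv2.resize(t[180:290,220:380],None,fx=5,fy=5,interpolation=cv2.INTER_CUBIC))"
```

```text
(no output)
```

View pics/s16.png

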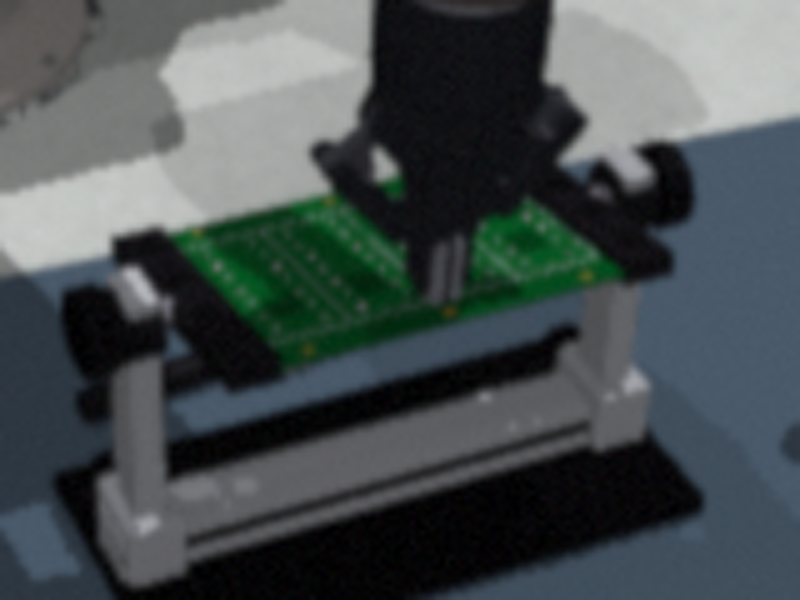

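View pics/t16.png

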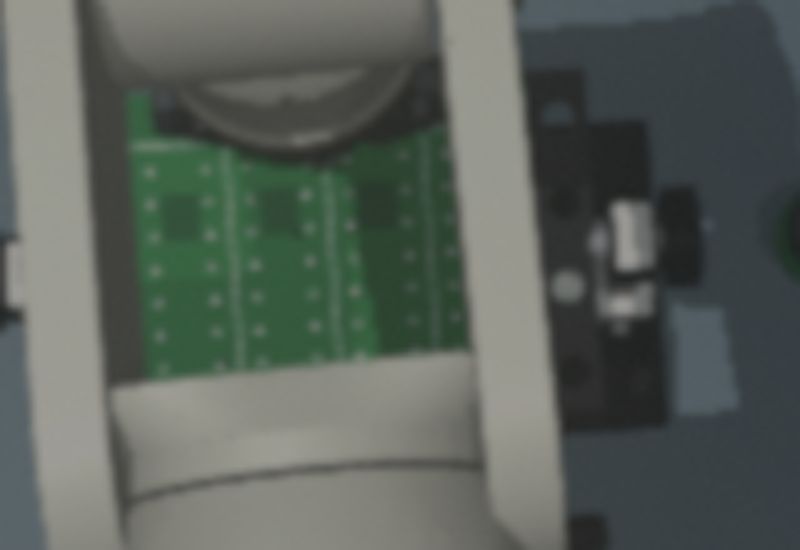

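```bash
cat >> h.py <<'E'
def corners(th,o,f):
    for th in th:
        r=[]
        for x,y in((-.075,-.086),(-.075,.086),(.075,-.086),(.075,.086)): # board x; edge_a is x=-.075
            P=C0+HX*(x*np.cos(th)-.001*np.sin(th)*0)+HY*y-HZ*x*np.sin(th)+HZ*.001
            r.append(((proj("scene",P)-o+.5)*f-.5).round(0).tolist())
        print(round(th,2),"a-y,a+y,b-y,b+y",r)
E
python3 -c "
from h import *
corners((2.8,2.9,3.0,3.1,3.14,3.2),(260,160),5)
print('init');corners((.3,.35,.4,.45),(220,160),3.3)"
```

```text
2.8 a-y,a+y,b-y,b+y [[280.0, 338.0], [624.0, 248.0], [165.0, 254.0], [479.0, 177.0]]
2.9 a-y,a+y,b-y,b+y [[281.0, 354.0], [625.0, 263.0], [163.0, 240.0], [477.0, 163.0]]
3.0 a-y,a+y,b-y,b+y [[283.0, 369.0], [625.0, 277.0], [162.0, 226.0], [477.0, 149.0]]
3.1 a-y,a+y,b-y,b+y [[283.0, 383.0], [624.0, 291.0], [161.0, 213.0], [477.0, 136.0]]
3.14 a-y,a+y,b-y,b+y [[283.0, 388.0], [623.0, 296.0], [160.0, 208.0], [477.0, 131.0]]
3.2 a-y,a+y,b-y,b+y [[283.0, 396.0], [622.0, 304.0], [160.0, 200.0], [478.0, 124.0]]
init
0.3 a-y,a+y,b-y,b+y [[239.0, 114.0], [451.0, 64.0], [317.0, 278.0], [538.0, 218.0]]
0.35 a-y,a+y,b-y,b+y [[239.0, 111.0], [452.0, 61.0], [316.0, 281.0], [537.0, 221.0]]
0.4 a-y,a+y,b-y,b+y [[240.0, 108.0], [453.0, 58.0], [315.0, 284.0], [535.0, 223.0]]
0.45 a-y,a+y,b-y,b+y [[240.0, 105.0], [454.0, 55.0], [314.0, 287.0], [534.0, 226.0]]
```

Call:
play_rows([
  {"tx": 0,"ty": 0,"tz": 0.2,"rx": 0,"ry": 0,"rz": 0,"grip": 1},
  {"tx": 0,"ty": 0.1,"tz": 0.4,"rx": 0.01,"ry": 0,"rz": 0,"grip": 1},
  {"tx": 0,"ty": 0.1,"tz": 0.6,"rx": 0.02,"ry": 0,"rz": 0,"grip": 1},
  {"tx": 0,"ty": 0.1,"tz": 0.8,"rx": 0.02,"ry": 0,"rz": 0,"grip": 1},
  {"tx": 0,"ty": 0.1,"tz": 0.95,"rx": 0.03,"ry": 0,"rz": 0,"grip": 1},
  {"tx": 0,"ty": 0.1,"tz": 0.95,"rx": 0.03,"ry": 0,"rz": 0,"grip": 1},
])

```text
clock: 12.62
ee_pos: [0.5895, 0.1439, 0.1278]
orientation: [-2.097, -2.241, 0.113]
force: [-1.1, 1.0, 0.5]
width: 0.004
```

```bash
python3 -c "
from h import *
rows([p2(3.14)])
s=read_camera('scene')[:,:,::-1]
cv2.imwrite('pics/s17.png',cv2.resize(s[160:280,260:420],None,fx=5,fy=5,interpolation=cv2.INTER_CUBIC))"
```

```text
t 12.62 F [-1.1  1.   0.5] pos [0.589 0.144 0.128] q [ 0.11  0.32  1.37  0.01  1.55 -1.53]
{'tx': -0.0, 'ty': 0.0, 'tz': 0.1, 'rx': -0.0, 'ry': -0.0, 'rz': -0.0} dist 0.2 deg 0.2
```

View pics/s17.png

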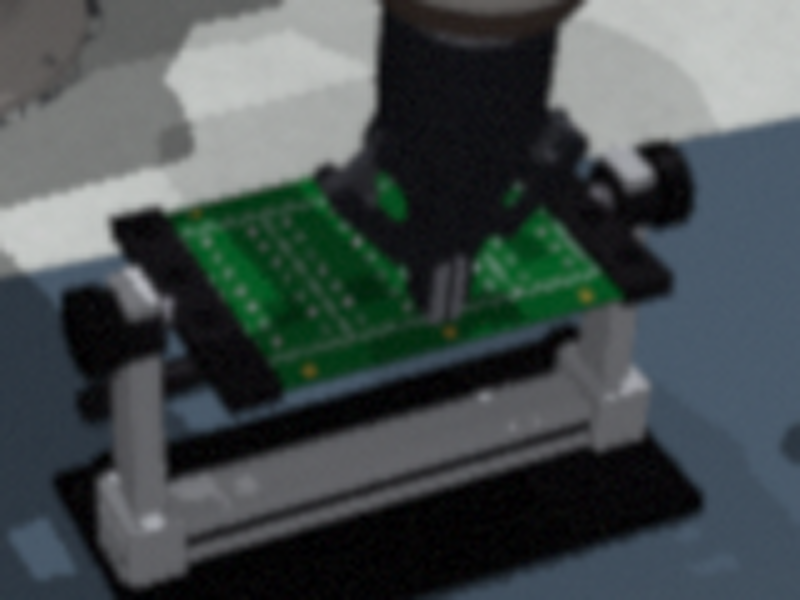

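Call:
play_rows([
  {"tx": 0,"ty": 0,"tz": -1,"rx": 0,"ry": 0,"rz": 0,"grip": 1},
  {"tx": 0,"ty": 0,"tz": -4,"rx": 0,"ry": 0,"rz": 0,"grip": 1},
  {"tx": 0,"ty": 0,"tz": -8,"rx": 0,"ry": 0,"rz": 0,"grip": 1},
  {"tx": 0,"ty": 0,"tz": -12,"rx": 0,"ry": 0,"rz": 0,"grip": 1},
  {"tx": 3,"ty": -2,"tz": -16,"rx": 0,"ry": 0,"rz": 0,"grip": 1},
  {"tx": 6,"ty": -5,"tz": -19,"rx": 0,"ry": 0,"rz": 0,"grip": 1},
  {"tx": 9,"ty": -8,"tz": -20,"rx": 0,"ry": 0,"rz": 0,"grip": 1},
  {"tx": 12,"ty": -11,"tz": -20,"rx": 0,"ry": 0,"rz": 0,"grip": 1},
])

```text
clock: 13.33
ee_pos: [0.5083, 0.2433, 0.3373]
orientation: [-2.1, -2.242, 0.108]
force: [-0.4, 0.7, -0.4]
width: 0.004
```

Call:
play_rows([
  {"tx": 3,"ty": -3,"tz": 0,"rx": 0,"ry": 0,"rz": 0,"grip": 1},
  {"tx": 6,"ty": -6,"tz": 0,"rx": 0,"ry": 0,"rz": 0,"grip": 1},
  {"tx": 9,"ty": -9,"tz": 0,"rx": 0,"ry": 0,"rz": 0,"grip": 1},
  {"tx": 12,"ty": -12,"tz": 0,"rx": 0,"ry": 0,"rz": 0,"grip": 1},
  {"tx": 15,"ty": -15,"tz": 0,"rx": 0,"ry": 0,"rz": 0,"grip": 1},
  {"tx": 18,"ty": -18,"tz": 0,"rx": 0,"ry": 0,"rz": 0,"grip": 1},
  {"tx": 20,"ty": -20,"tz": 0,"rx": 0,"ry": 0,"rz": 0,"grip": 1},
  {"tx": 20,"ty": -20,"tz": 0,"rx": 0,"ry": 0,"rz": 0,"grip": 1},
])

```text
clock: 14.0
ee_pos: [0.2928, 0.4319, 0.3561]
orientation: [-2.092, -2.246, 0.109]
force: [0.2, 0.9, 0.1]
width: -0.002
```

```bash
python3 -c "
from h import *
rows([])
s=read_camera('scene')[:,:,::-1];t=read_camera('top')[:,:,::-1]
cv2.imwrite('pics/sF.png',s);cv2.imwrite('pics/tF.png',t)
cv2.imwrite('pics/s18.png',cv2.resize(s[160:280,260:420],None,fx=5,fy=5,interpolation=cv2.INTER_CUBIC))
cv2.imwrite('pics/t18.png',cv2.resize(t[150:320,160:420],None,fx=3,fy=3,interpolation=cv2.INTER_CUBIC))"
```

```text
t 14.0 F [0.2 0.9 0.1] pos [0.293 0.432 0.356] q [ 0.78  0.08  1.2   0.07  1.93 -0.84]
```

View pics/s18.png

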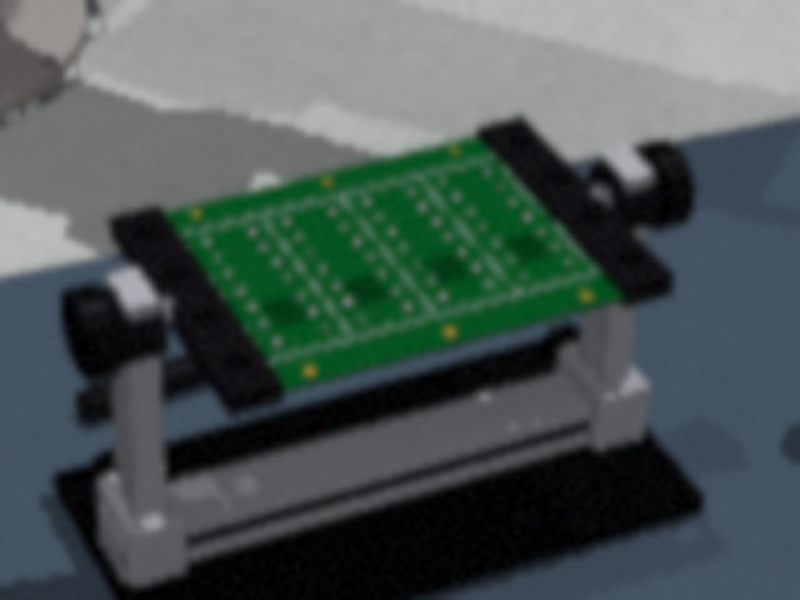

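View pics/t18.png

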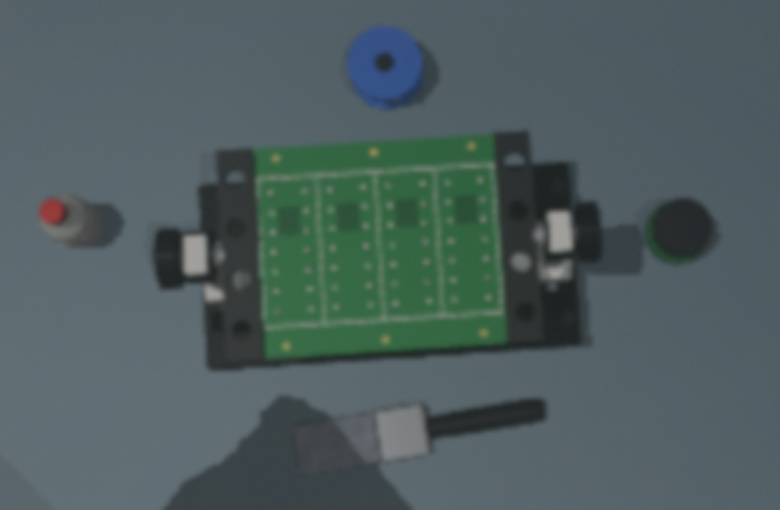

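Run:
```python
from h import *
T=lambda u,v:(u/3+160-.33,v/3+150-.33)
S=lambda u,v:(u/5+260-.4,v/5+160-.4)
P=[tri(T(253,150),S(625,298)),tri(T(493,135),S(280,391)),tri(T(265,360),S(483,138)),tri(T(507,344),S(165,215))]
for p in P:print(p[0].round(4),round(p[1],4))
q=[p[0] for p in P];fx=(q[0]+q[1]-q[2]-q[3])/2;print(fx,"tilt up at far",np.arctan2(fx[2],np.hypot(*fx[:2])))
# hole dots (board top plane), three per edge
tf=[T(275,158),T(373,152),T(471,146)];sf=[S(586,295),S(449,332),S(309,371)]
tn=[T(286,345),T(385,339),T(484,332)];sn=[S(456,150),S(327,182),S(195,213)]
F=np.array([tri(a,b)[0] for a,b in zip(tf,sf)]);N=np.array([tri(a,b)[0] for a,b in zip(tn,sn)])
d=(F-N).mean(0);print(F[:,2].round(4),N[:,2].round(4),d,np.arctan2(d[2],np.hypot(*d[:2])))
a,b=cv2.imread("pics/top0.png"),cv2.imread("pics/tF.png")
```

```text
[0.6082 0.2315 0.1592] 0.0013
[0.6202 0.0586 0.1594] 0.0011
[0.4588 0.2218 0.156 ] 0.0047
[0.4711 0.0496 0.1566] 0.0032
[0.14925527 0.00936395 0.00304111] tilt up at far 0.020332456391577367
[0.1608 0.1607 0.1602] [0.1589 0.1584 0.1596] [0.1333848  0.01019499 0.00162207] 0.01212488128543405
```

```bash
python3 -c "
from cell import *
print(get_state()['joint_velocities'].round(3)); print(hand_in())"
```

```text
[-0.044  0.008  0.008 -0.008 -0.003 -0.013]
the job is handed in; nothing more can be done
None
```

The board is turned over: solder side up, components underneath, and level to about 0.01–0.02 rad by my measurement (0.12 rad is allowed). I handed in at about 14 s of the 58 s allowed; no verdict was reported.

**How it was turned:** With the gripper shut, I pressed the far edge's bare margin down to about 1.1 rad. I then moved to the near side and pushed the other edge over the top and down to level. The highest force I read was about 4 N, sampled at the end of each move rather than continuously.

**Last checks:** With the arm withdrawn, I measured tilt two ways from the top and scene cameras. The board corners gave 0.020 rad and the mounting-hole marks gave 0.012 rad. By eye, the holder, bottle, spool, jar and brush appeared in the same places as at the start; I did not compute their shifts.

**Disagreements:**
- **Fingertips:** They appeared, and made contact, about 36 mm behind the stated TCP (tool point). I planned the pushes from that measured position.
- **Earlier angle estimate:** Single-camera estimates from individual corners differed by about 0.08 rad (3.08 to 3.16) before the final check.

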